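Renew the vial behind the bottles in the reagent tray

ROBOT

A 6-joint arm with a two-finger parallel gripper is mounted at the origin on a cart in front of the work surface, level with it; the furniture and walls round the work are solid. World frame = base frame: x ahead of the robot, y to its left, z up, the work surface at z = 0. Lengths are in m, angles in rad, forces in N, time in s.
With the tool pointing down it reaches from about 0.25 to 0.725 m from the base axis. Payload 4 kg.
Tool frame: the origin (TCP) lies between the finger pads; the fingertips stand 8 mm ahead of it and the grasp point (between the pads) lies 11 mm behind it (bot.tip_extent is the z of the fingertips in the tool frame, in m); z points along the fingers, x is the direction in which the jaws open and shut, and the axes are right-handed (so a half turn about z gives the same grasp; the last joint's range is limited). The gripper opens to 85 mm and grips with 20 to 120 N. Pads are 22 mm wide; open, the fingers measure 114 mm over their backs; the gripper's body (76 mm by 85 mm) begins 54 mm behind the grasp point. The pads swing forward as they close: fully open they stand 13 mm farther back than shut.
Start: joints at [-1.224, 0.241, 0.005, 1.335, 0, 1.571], TCP at [0.17, -0.47, 0.239] pointing down, gripper open.
Joint ranges: [-2.72, 2.72], [-1.05, 1.87], [-1.09, 1.28], [-1.99, 2.15], [-1.42, 1.44], [-3.14, 3.14]. Speed limits (rad/s): [2.79, 2.79, 3.14, 3.14, 3.14, 3.14].

INTERFACE

Orientations are given as [roll, pitch, yaw] about the fixed x, y, z axes, in that order (R = Rz(yaw) Ry(pitch) Rx(roll)).
In Python, from cell import bot, eyes, job gives the robot as it stands. The module is installed in compiled form; this text tells all that it offers.
- The arm moves only by the tool send_rows, never from a script. Its argument "steps" is a list that holds one entry, the list of rows, each a list of 6 numbers: the shift along the world's x, y, z in mm, then the turn, a rotation vector about the world's x, y, z in rad. In form: [[[x, y, z, rx, ry, rz], ...]]. A call has 1 to 12 rows; each row shifts and turns the pose as measured when the row begins; what a row does not reach is not made up. A row lasts 1/8 s, in which the tool goes at most 62.5 mm and 10.7 degrees, less where a joint would pass 70% of its speed; a pose out of reach is approached as far as the arm can. A call is refused whole if a number of a shift passes 62.5 or a number of a turn 0.188, either way. A call with a gripper value outside its range is refused whole. "jaw" is the opening, from -1 (shut) to 1 (fully open), set as the call begins (left out, the last holds). The fingers move at their own pace and stop on an object; "force" is the grip in N (left out, the last holds). Time passes only in rows, so rows that do not move let the fingers close. It gives the time, the measured TCP pose, the force and the opening at its end, in the units of the state.
- bot.sense(): the state, without advancing time (a new reading comes with each control period).
- eyes.read_camera(name): name is "side" or "top" or "wrist"; returns a dict with "pixels" (400x640x3 uint8, red, green, blue), "fx", "fy", "cx", "cy" (pixels), "k1" (the pictures are not rectified: a ray, as slopes to the right and down, at radius r is drawn at 1 + k1 r^2 times it, then the intrinsics apply), "camera_from_world" (4x4, takes a point from world to camera coordinates). Camera axes: x right, y down, z forward; pixel columns grow to the right and rows downward; lengths in m; the calibration is good to about 2 mm. A picture is of the moment at which its call begins. There is no depth.
- job.sign_off(): hands the job in, once; it reports no verdict.
The state is a dict: "time": time; "q": joint angles; "qd": joint speeds; "joint_efforts": joint torques, N m; "tool_pos": TCP position; "orientation": TCP orientation; "ft_force": force on the tool from outside, world axes, zero at the start; "ft_torque": the same for the moment, N m; "gripper_width": finger opening in m.
Only numpy, scipy, OpenCV 4.12 (cv2) and the standard library are available. Lean on these libraries where they do the work, as an engineer would, in place of code of your own. Each camera call takes 0.05 s, during which the arm holds its last target.

TASK

The small brown vial at the back of the grey reagent tray is used up and the two bottles stand in its way: first set both bottles upright in the dark steel drip tray, then move the used vial to the free cup of the vial stand and put the fresh vial (with the white flip cap) from the stand into the seat it left. Then put each bottle back into the very seat it came from, all upright and fully home, and leave the beaker, the tape roll and the swab tube where they are.

Things in the scene. Friction and masses are not known exactly. Their poses are not given: they have to be found in the camera images.
- tray: Fixed grey reagent tray, plate 150 x 196 mm (x, y), origin under its centre, z up. Open collars with flared mouths: bottle seats at (x, y) = (-27, 46) and (-27, -46) mm, 72 mm inside, mouth 79 mm at z = 26 mm; vial seat behind them at (24, 0), 36 mm inside, mouth 42 mm at z = 20 mm; floors at z = 6 mm. Start: a bottle in each bottle seat (either way round), the used vial in the vial seat.
- drip_tray: Fixed shallow dark steel drip tray with a ribbed floor, 149 x 249 mm (x, y) over its flange and 14 mm high; inner floor 124 x 224 mm at z = 3 mm. Origin under its centre, z up. Empty at the start; on the left or the right of the reagent tray. Room for both bottles side by side along its y axis.
- stand: Fixed black vial stand, plate 64 x 124 mm (x, y), origin under its centre, z up. Two round cups with flared mouths at (x, y) = (0, 31) and (0, -31) mm: 36 mm inside, mouth 42 mm at z = 22 mm, floor at z = 6 mm. At the start the cup at y = -31 mm holds the fresh vial, the cup at y = +31 mm is free.
- bottle_short: Loose clear reagent bottle with a blue screw cap, the smaller and lower of the two: 56 mm across, 105 mm tall, 0.12 to 0.24 kg; straight round sides up to z = 63 mm, a cone above, cap 32 mm across from z = 92 mm up. Origin at the centre of its underside, z up along its axis.
- bottle_tall: Loose white reagent bottle with a white screw cap, the broader and taller of the two: 64 mm across, 120 mm tall, 0.18 to 0.37 kg; straight round sides up to z = 72 mm (62 mm across at z = 82), a cone above, cap 37 mm across from z = 103 mm up. Origin at the centre of its underside, z up along its axis.
- vial_used: Loose small brown glass vial, used: its crimp cap is bare aluminium with the rubber stopper showing. 30 mm across, straight sides up to 44 mm, neck and 21 mm cap above, 65 mm tall, 0.05 kg; origin at the centre of its underside, z up along its axis. At the start in the vial seat of the reagent tray.
- vial_fresh: Loose small brown glass vial, fresh: like the used one but with a round white plastic flip cap (22 mm) on top, 69 mm tall, 0.05 kg; origin at the centre of its underside, z up along its axis. At the start in one cup of the stand.
- beaker: Loose empty plastic beaker standing on the worktop, 64 mm across, 76 mm tall; origin at the centre of its underside. A bystander: leave it.
- tape_roll: Loose roll of yellowish label tape lying flat, 69 mm across, 19 mm high; origin at the centre of its underside. A bystander: leave it.
- swab: Loose capped swab tube lying on the worktop, about 100 mm long and 16 to 20 mm thick; origin at the centre of its underside. A bystander: leave it.
Not all that is in view belongs to the job. Leave any purple look-alike of the vial_fresh alone. Leave any orange look-alike of the bottle_short alone.

How it is judged:
On the way, in this order (a step that is already met when the one before it is completed fails the run):
1. both bottles stand released and upright in the drip tray while the used vial is still in its seat (x of bottle_short in the frame of drip_tray between -0.04 and 0.04 m and y of bottle_short in the frame of drip_tray between -0.09 and 0.09 m and z of bottle_short in the frame of drip_tray between -0.002 and 0.008 m and angle between each of bottle_short, bottle_tall's own z axis and vertical below 0.15 rad and linear speed of each of bottle_short, bottle_tall below 0.02 m/s and contact force between each of bottle_short, bottle_tall and the fingers below 0.1 N and x of bottle_tall in the frame of drip_tray between -0.04 and 0.04 m and y of bottle_tall in the frame of drip_tray between -0.09 and 0.09 m and z of bottle_tall in the frame of drip_tray between -0.002 and 0.008 m and distance of vial_used from where it was at the start of the episode below 0.01 m), for 0.2 s.
2. the used vial stands in the free cup of the stand, both bottles still in the drip tray (x of vial_used in the frame of stand between -0.006 and 0.006 m and y of vial_used in the frame of stand between 0.025 and 0.037 m and z of vial_used in the frame of stand between 0.002 and 0.01 m and angle between each of vial_used, bottle_short, bottle_tall's own z axis and vertical below 0.15 rad and linear speed of each of vial_used, bottle_short, bottle_tall below 0.02 m/s and contact force between each of vial_used, bottle_short, bottle_tall and the fingers below 0.1 N and x of bottle_short in the frame of drip_tray between -0.04 and 0.04 m and y of bottle_short in the frame of drip_tray between -0.09 and 0.09 m and z of bottle_short in the frame of drip_tray between -0.002 and 0.008 m and x of bottle_tall in the frame of drip_tray between -0.04 and 0.04 m and y of bottle_tall in the frame of drip_tray between -0.09 and 0.09 m and z of bottle_tall in the frame of drip_tray between -0.002 and 0.008 m), for 0.2 s.
3. the fresh vial stands in the vial seat of the reagent tray, both bottles still in the drip tray (x of vial_fresh in the frame of tray between 0.018 and 0.03 m and y of vial_fresh in the frame of tray between -0.006 and 0.006 m and z of vial_fresh in the frame of tray between 0.002 and 0.01 m and angle between each of vial_fresh, bottle_short, bottle_tall's own z axis and vertical below 0.15 rad and linear speed of each of vial_fresh, bottle_short, bottle_tall below 0.02 m/s and contact force between each of vial_fresh, bottle_short, bottle_tall and the fingers below 0.1 N and x of bottle_short in the frame of drip_tray between -0.04 and 0.04 m and y of bottle_short in the frame of drip_tray between -0.09 and 0.09 m and z of bottle_short in the frame of drip_tray between -0.002 and 0.008 m and x of bottle_tall in the frame of drip_tray between -0.04 and 0.04 m and y of bottle_tall in the frame of drip_tray between -0.09 and 0.09 m and z of bottle_tall in the frame of drip_tray between -0.002 and 0.008 m), for 0.2 s.
At the end, for the whole second after the job is handed in: Bottles upright in their own old seats (within 12 mm of their starts); used vial in the formerly free cup of the stand, fresh vial in the vial seat of the reagent tray, each on its floor within 6 mm of centre (4 mm in height); tilt under 0.15 rad, all released and at rest (distance of each of bottle_short, bottle_tall from where it was at the start of the episode below 0.012 m and angle between each of bottle_short, bottle_tall, vial_used, vial_fresh's own z axis and vertical below 0.15 rad and linear speed of each of bottle_short, bottle_tall, vial_used, vial_fresh below 0.02 m/s and contact force between each of bottle_short, bottle_tall, vial_used, vial_fresh and the fingers below 0.1 N and x of vial_used in the frame of stand between -0.006 and 0.006 m and y of vial_used in the frame of stand between 0.025 and 0.037 m and z of vial_used in the frame of stand between 0.002 and 0.01 m and x of vial_fresh in the frame of tray between 0.018 and 0.03 m and y of vial_fresh in the frame of tray between -0.006 and 0.006 m and z of vial_fresh in the frame of tray between 0.002 and 0.01 m); the robot touches nothing.
It fails at once if the beaker was pushed away (over 20 mm) (distance of beaker from where it was at the start of the episode above 0.02 m).
It fails at once if the tape roll was pushed away (over 20 mm) (distance of tape_roll from where it was at the start of the episode above 0.02 m).
It fails at once if the swab tube was pushed away (over 20 mm) (distance of swab from where it was at the start of the episode above 0.02 m).
It fails at once if a bottle or vial was laid or knocked over (tilted over 0.8 rad) (angle between any of bottle_short, bottle_tall, vial_used, vial_fresh's own z axis and vertical above 0.8 rad).
It also fails if it takes over 136 s, if anything falls off the work surface, if the arm or the gripper's body presses on something with over 40 N, if the wrist force passes 120 N, or if a joint passes its speed limit or range.

## Working session

There is one attempt and no reset: what is moved stays moved. The work goes in short steps, Python scripts to look and compute and a tool call to move; the robot and the scene stay as the last step left them, time stands still between calls to the robot, and variables do not carry over. Pictures are saved under pics/ and viewed, and the job is handed in when it is done.

Besides the shell and the picture viewer there is one more tool, called after ">>>" as name(argument=value, ...), one argument or row to a line, values as JSON. send_rows: Moves the arm, as the interface text tells. Its arguments: {"type":"object","properties":{"steps":{"type":"array","items":{"type":"array","items":{"type":"array","items":{"type":"number"}}}},"jaw":{"type":"number"},"force":{"type":"number"}},"required":["steps"]}

```bash
mkdir -p pics; cat > h.py <<'E'
import numpy as np, cv2
from cell import bot, eyes, job
def cam(n):
    return eyes.read_camera(n)
def save(c,p): cv2.imwrite('pics/'+p, c['pixels'][:,:,::-1])
def proj(c,P):
    P=np.atleast_2d(P); T=np.array(c['camera_from_world']); q=P@T[:3,:3].T+T[:3,3]
    s=q[:,:2]/q[:,2:]; r2=(s**2).sum(1,keepdims=True); s=s*(1+c['k1']*r2)
    return s*[c['fx'],c['fy']]+[c['cx'],c['cy']]
def ray(c,uv):
    d=(np.array(uv,float)-[c['cx'],c['cy']])/[c['fx'],c['fy']]; s=d.copy()
    for _ in range(30): s=d/(1+c['k1']*(s**2).sum())
    T=np.array(c['camera_from_world']); R=T[:3,:3]
    return -R.T@T[:3,3], R.T@np.array([s[0],s[1],1.])
def onz(c,uv,z):
    o,d=ray(c,uv); return o+d*(z-o[2])/d[2]
E
python3 - <<'E'
from h import *
for n in ['top','side','wrist']:
    c=cam(n); save(c,n+'0.png'); print(n,c['fx'],c['k1'],np.round(-np.array(c['camera_from_world'])[:3,:3].T@np.array(c['camera_from_world'])[:3,3],3))
print(bot.sense(), bot.tip_extent)
E
```

```text
top 385.6553095643942 -0.09472080583621519 [0.5   0.067 1.262]
side 410.42508392025087 -0.057313951166238414 [0.263 0.998 0.667]
wrist 299.5084009693464 -0.015776057573936023 [ 0.241 -0.443  0.374]
{'time': 0.15, 'q': array([-1.22399398e+00,  2.41224937e-01,  4.02242303e-03,  1.33523634e+00,
       -3.75320622e-05,  1.57079898e+00]), 'qd': array([-0.00073334,  0.00047234,  0.00397758, -0.00223862, -0.00102982,
       -0.00138598]), 'joint_efforts': array([ 2.30200130e-04, -3.72634006e+01,  2.52638698e+01,  1.24067918e-02,
       -7.80756204e-05, -1.34226377e-05]), 'tool_pos': array([ 0.16977046, -0.46977872,  0.23862067]), 'orientation': array([ 3.14155512e+00,  1.64252490e-03, -1.22399663e+00]), 'ft_force': array([0.97556932, 0.19806069, 0.5857141 ]), 'ft_torque': array([-0.03416845, -0.00128572,  0.00109541]), 'gripper_width': 0.08529179579066763} 0.008
```

View pics/top0.png

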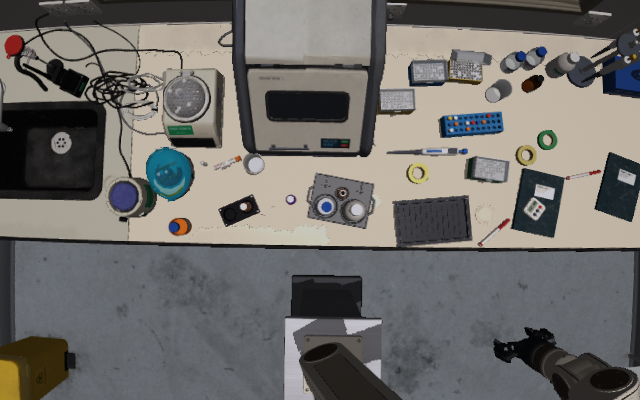

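View pics/side0.png

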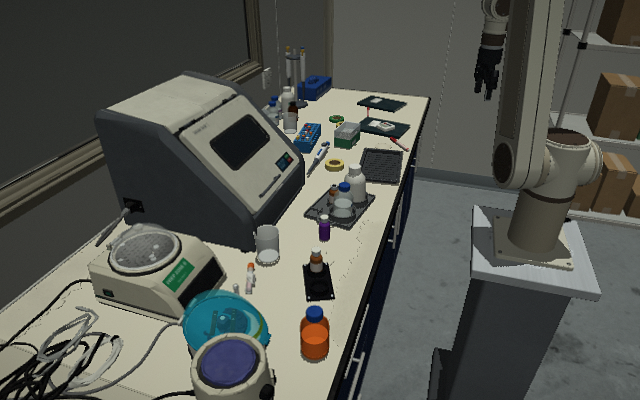

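View pics/wrist0.png

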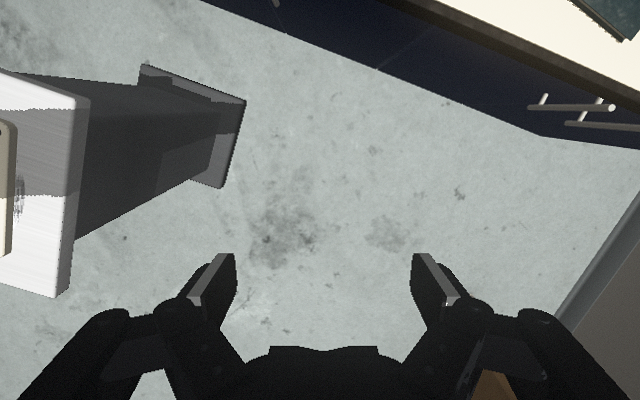

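The top view has image up as +x and left as +y. The tray is at (341,200), the drip tray at (432,220) to the robot's right, and the stand at (239,209). The purple look-alike is at (290,199) and the orange one at (180,226). I'll enlarge this area.

```bash
python3 - <<'E'
from h import *
c=cam('top'); im=c['pixels'][:,:,::-1]
cv2.imwrite('pics/t1.png',cv2.resize(im[140:255,210:390],None,fx=4.4,fy=4.4,interpolation=cv2.INTER_CUBIC))
cv2.imwrite('pics/t2.png',cv2.resize(im[150:255,350:530],None,fx=4.4,fy=4.4,interpolation=cv2.INTER_CUBIC))
c=cam('side'); im=c['pixels'][:,:,::-1]
cv2.imwrite('pics/s1.png',cv2.resize(im[140:300,230:420],None,fx=3.7,fy=3.7,interpolation=cv2.INTER_CUBIC))
E
```

```text
(no output)
```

View pics/t1.png

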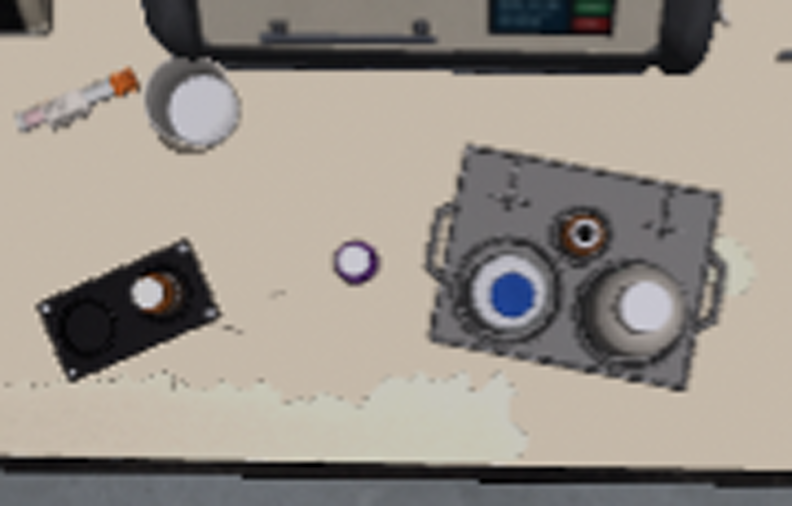

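View pics/t2.png

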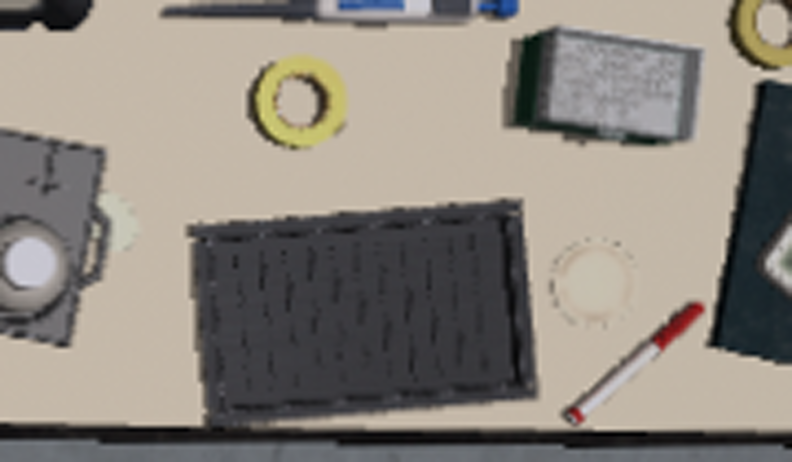

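View pics/s1.png

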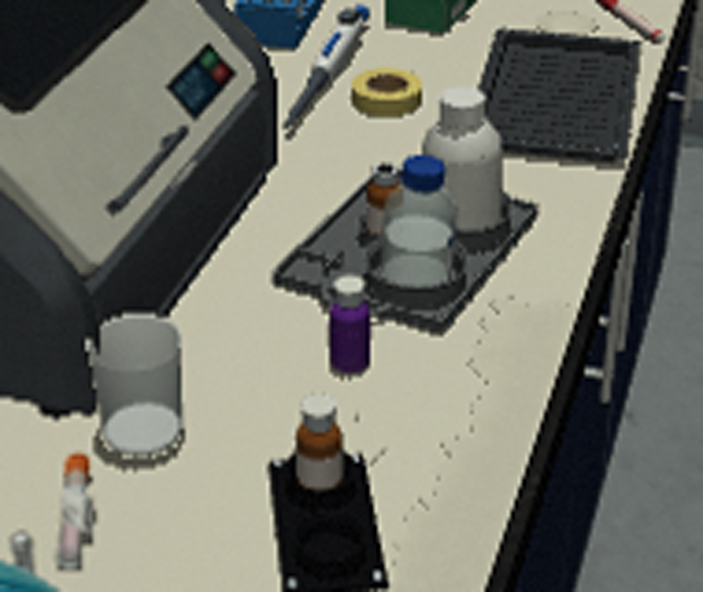

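The targets are clear. The used vial with the bare crimp cap is at t1 (583,233), behind both bottles. The fresh vial with the white cap is in the stand's inner cup at t1 (152,293), and the free cup is at (88,328). The purple vial at (355,262) and the orange bottle are the look-alikes. Next I'll measure them.

```bash
cat > m.py <<'E'
from h import *
c=cam('top'); s=cam('side')
I=c['pixels']
def e1(p): return (np.array(p,float)+.5)/4.4-.5+[210,140]
def e2(p): return (np.array(p,float)+.5)/4.4-.5+[350,150]
def es(p): return (np.array(p,float)+.5)/3.7-.5+[230,140]
def rect(name,cs,z,e):
    P=np.array([onz(c,e(p),z)[:2] for p in cs])
    ctr=P.mean(0); print(name,'ctr',ctr.round(4),'sides',[round(float(np.linalg.norm(P[i]-P[i-1])),4) for i in range(4)])
    d=(P[0]-P[3])+(P[1]-P[2]); print('  dir bottom->top yaw',round(np.degrees(np.arctan2(d[1],d[0])),2))
    d=(P[1]-P[0])+(P[2]-P[3]); print('  dir left->right yaw',round(np.degrees(np.arctan2(d[1],d[0])),2))
rect('tray',[(468,146),(721,192),(685,389),(431,343)],.004,e1)
rect('stand',[(185,239),(220,315),(72,382),(37,304)],.004,e1)
rect('drip',[(189,228),(521,200),(537,396),(208,424)],.014,e2)
def tri(u,v):
    o1,d1=ray(c,u);o2,d2=ray(s,v)
    A=np.array([d1,-d2]).T; t=np.linalg.lstsq(A,o2-o1,rcond=None)[0]
    a,b=o1+d1*t[0],o2+d2*t[1]; return ((a+b)/2).round(4), round(float(np.linalg.norm(a-b)),4)
for n,u,v,z in [('short',(512,295),(425,163),.111),('tall',(648,306),(463,97),.126),('used',(583,233),(386,171),.071),('fresh',(150,293),(319,403),.075),('purple',(355,262),(349,284),.069)]:
    print(n,onz(c,e1(u),z).round(4),'tri',tri(e1(u),es(v)))
for n,u,z in [('freecup',(88,328),.022),('beaker',(193,103),.076),]:
    print(n,onz(c,e1(u),z).round(4))
print('tape',onz(c,e2((298,102)),.019).round(4))
print('tall bottom near edge', onz(c,e1((320,62)),0))
print('analyzer edge',onz(c,e1((430,68)),.0),onz(c,e1((430,68)),.06),onz(c,e1((640,72)),.03))
E
python3 m.py
```

```text
tray ctr [ 0.5353 -0.0184] sides [0.1489, 0.1914, 0.1488, 0.1913]
  dir bottom->top yaw -9.6
  dir left->right yaw -99.26
stand ctr [0.4975 0.3141] sides [0.121, 0.0624, 0.1213, 0.0639]
  dir bottom->top yaw -64.97
  dir left->right yaw -154.03
drip ctr [ 0.4747 -0.3194] sides [0.145, 0.2519, 0.1466, 0.2491]
  dir bottom->top yaw 5.77
  dir left->right yaw -84.43
short [0.5128 0.0323 0.111 ] tri (array([0.5126, 0.0322, 0.1098]), 0.0005)
tall [ 0.5069 -0.0585  0.126 ] tri (array([ 0.5066, -0.059 ,  0.1221]), 0.0007)
used [ 0.5577 -0.0181  0.071 ] tri (array([ 0.5576, -0.0184,  0.068 ]), 0.0004)
fresh [0.5099 0.2851 0.075 ] tri (array([0.5106, 0.2858, 0.0726]), 0.0015)
purple [0.5344 0.1418 0.069 ] tri (array([0.5358, 0.1424, 0.0662]), 0.0027)
freecup [0.4837 0.3401 0.022 ]
beaker [0.6441 0.258  0.076 ]
tape [ 0.6291 -0.2662  0.019 ]
tall bottom near edge [0.68571864 0.17555263 0.        ]
analyzer edge [0.68257877 0.09308312 0.        ] [0.67392092 0.09184569 0.06      ] [ 0.67817645 -0.06102436  0.03      ]
```

The plate sizes fit the given ones (149×191, 121×63 and 250×146 mm), and both views agree on the cap heights. I'll take the tall bottle first, to the far slot of the drip tray.

>>> send_rows(
  steps=[
    [[28,34,0,0,0,0.18],[28,34,0,0,0,0.18],[28,34,0,0,0,0.18],[28,34,0,0,0,0.18],[28,34,0,0,0,0.18],[28,34,0,0,0,0.16],[28,34,0,0,0,0],[28,34,0,0,0,0],[28,34,0,0,0,0],[28,34,0,0,0,0],[28,34,0,0,0,0],[28,34,0,0,0,0]],
  ],
  jaw=1,
  force=40,
)

```text
time: 1.85
tool_pos: [0.5136, -0.051, 0.2399]
orientation: [3.139, -0.005, -0.135]
ft_force: [-0.4, 0.7, -0.1]
gripper_width: 0.0854
```

>>> send_rows(
  steps=[
    [[-6,-7,-10,0,0,-0.03],[0,0,-15,0,0,0],[0,0,0,0,0,0],[0,0,0,0,0,0]],
  ],
)

```text
time: 2.35
tool_pos: [0.5076, -0.0569, 0.2135]
orientation: [3.139, -0.004, -0.163]
ft_force: [-0.2, 0.2, -0.1]
gripper_width: 0.0854
```

```bash
python3 - <<'E'
from h import *
c=cam('wrist'); save(c,'w1.png'); st=bot.sense(); print(st['tool_pos'],st['orientation'])
for n,p in [('tall',(.507,-.0585,.126)),('short',(.5128,.0323,.111)),('used',(.5577,-.0181,.071)),('seatvial',(.559,-.0223,.02))]: print(n,proj(c,p).round(1))
E
```

```text
[ 0.50757431 -0.05697265  0.21347347] [ 3.13880551 -0.00368417 -0.16338408]
tall [[322.1 210.8]]
short [[309.9  89.8]]
used [[369.5 141.2]]
seatvial [[364.  139.6]]
```

View pics/w1.png

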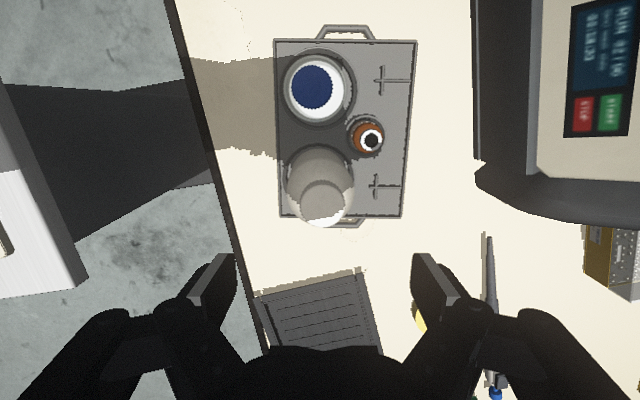

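```bash
python3 - <<'E'
import cv2
im=cv2.imread('pics/w1.png'); cv2.imwrite('pics/w1c.png',cv2.resize(im[20:240,250:430],None,fx=2.7,fy=2.7,interpolation=cv2.INTER_CUBIC))
E
```

```text
(no output)
```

View pics/w1c.png

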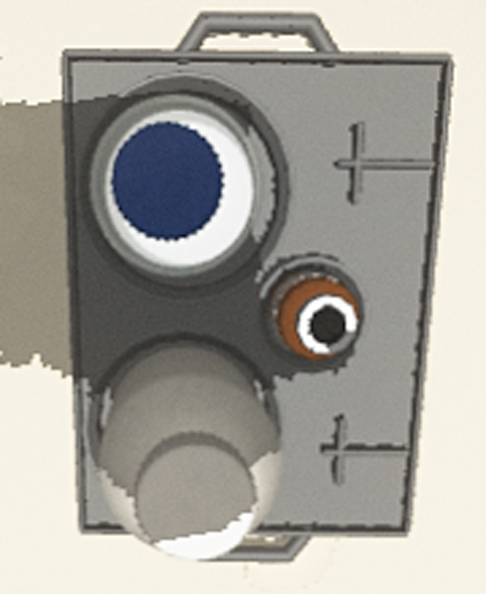

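```bash
python3 - <<'E'
from h import *
c=cam('wrist'); e=lambda p:(np.array(p,float)+.5)/2.7-.5+[250,20]
print(np.array(c['camera_from_world']).round(4))
P=np.array([onz(c,e(p),.004)[:2] for p in [(64,52),(452,57),(412,534),(80,532)]]); print(P.round(4),P.mean(0))
for n,p,z in [('tall',(197,495),.126),('short',(167,181),.111),('used',(327,325),.071),('seatS',(188,187),.026),('seatV',(310,313),.02)]: print(n,onz(c,e(p),z).round(4))
E
```

```text
[[ 0.9868 -0.1621  0.003  -0.5108]
 [-0.1555 -0.9412  0.2999 -0.0053]
 [-0.0458 -0.2964 -0.954   0.3621]
 [ 0.      0.      0.      1.    ]]
[[ 0.4809  0.0932]
 [ 0.6279  0.0675]
 [ 0.5959 -0.1259]
 [ 0.4468 -0.1003]] [ 0.53785356 -0.01637674]
tall [ 0.5084 -0.0522  0.126 ]
short [0.5143 0.0342 0.111 ]
used [ 0.5589 -0.0173  0.071 ]
seatS [0.5197 0.0361 0.026 ]
seatV [ 0.56   -0.0182  0.02  ]
```

The wrist view matches the top view within about 2 mm for the short bottle, the vial and the tray. The tall bottle's cap reads about 6 mm off in y. That is along the pad face, so the grasp tolerates it, and I aim at y = -57 mm. Now I descend.

>>> send_rows(
  steps=[
    [[0,0,-35,0,0,0],[0,0,-35,0,0,0],[0,0,-35,0,0,0],[0,0,-20,0,0,0],[0,0,-15,0,0,0],[0,0,-4,0,0,0],[0,0,0,0,0,0]],
  ],
)

```text
time: 3.32
tool_pos: [0.5109, -0.0596, 0.0711]
orientation: [3.139, -0.016, -0.167]
ft_force: [-0.1, -0.2, -0.6]
gripper_width: 0.0853
```

>>> send_rows(
  steps=[
    [[-3,2,-6,0,0.012,0],[0,0,0,0,0,0],[0,0,0,0,0,0]],
  ],
)

```text
time: 3.7
tool_pos: [0.5092, -0.0577, 0.0667]
orientation: [3.137, -0.007, -0.168]
ft_force: [-0.2, -0.7, 0.2]
gripper_width: 0.0853
```

```bash
python3 - <<'E'
from h import *
st=bot.sense(); print(st['tool_pos'],st['orientation'],st['ft_force'])
for n in ['side','wrist']:
    c=cam(n); save(c,n+'2.png')
im=cv2.imread('pics/side2.png');cv2.imwrite('pics/side2c.png',cv2.resize(im[80:280,220:440],None,fx=3,fy=3))
E
```

```text
[ 0.50923247 -0.0577186   0.06668025] [ 3.13734079 -0.00691716 -0.16752237] [-0.21837279 -0.72084392  0.21944944]
```

View pics/side2c.png

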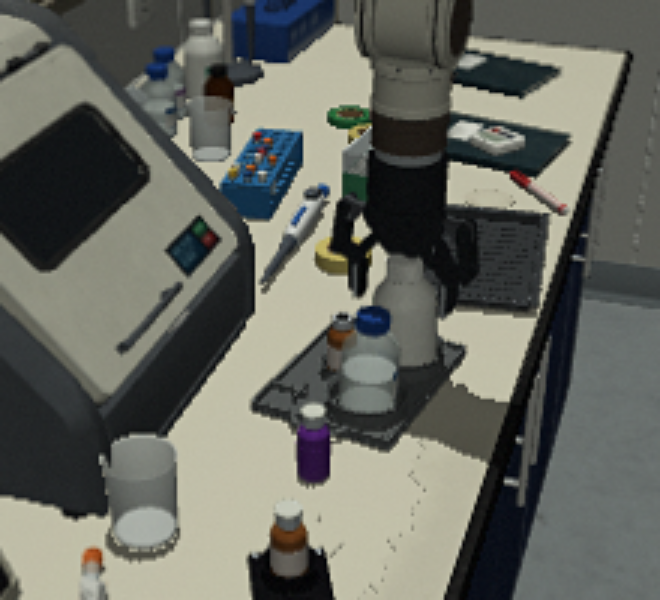

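View pics/wrist2.png

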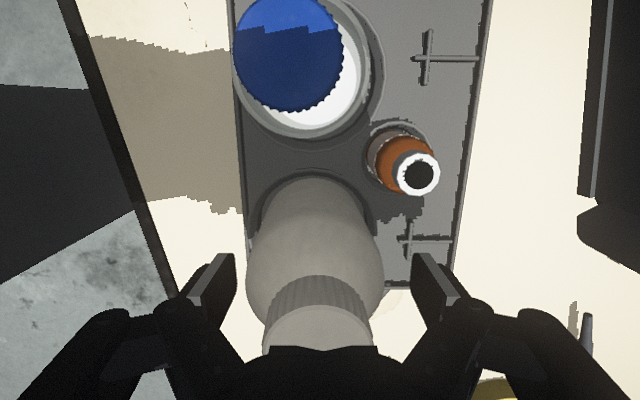

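The bottle sits centred between the fingers. I close on it.

>>> send_rows(
  steps=[
    [[0,0,-2,0,0,0],[0,0,0,0,0,0],[0,0,0,0,0,0],[0,0,0,0,0,0],[0,0,0,0,0,0],[0,0,0,0,0,0]],
  ],
  jaw=-1,
  force=40,
)

```text
time: 4.55
tool_pos: [0.5086, -0.0574, 0.0649]
orientation: [3.138, -0.006, -0.167]
ft_force: [-0.2, 0.3, 1.2]
gripper_width: 0.0616
```

>>> send_rows(
  steps=[
    [[0,0,0,0,0,0],[0,0,10,0,0,0],[0,0,15,0,0,0],[0,0,0,0,0,0],[0,0,0,0,0,0]],
  ],
  force=60,
)

```text
time: 5.18
tool_pos: [0.5085, -0.0577, 0.0912]
orientation: [3.137, -0.006, -0.168]
ft_force: [0.3, 0.9, -3.1]
gripper_width: 0.0614
```

```bash
python3 - <<'E'
from h import *
for n in ['side','wrist']:
    c=cam(n); save(c,n+'3.png')
im=cv2.imread('pics/side3.png');cv2.imwrite('pics/side3c.png',cv2.resize(im[80:280,220:440],None,fx=3,fy=3))
E
```

```text
(no output)
```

View pics/side3c.png

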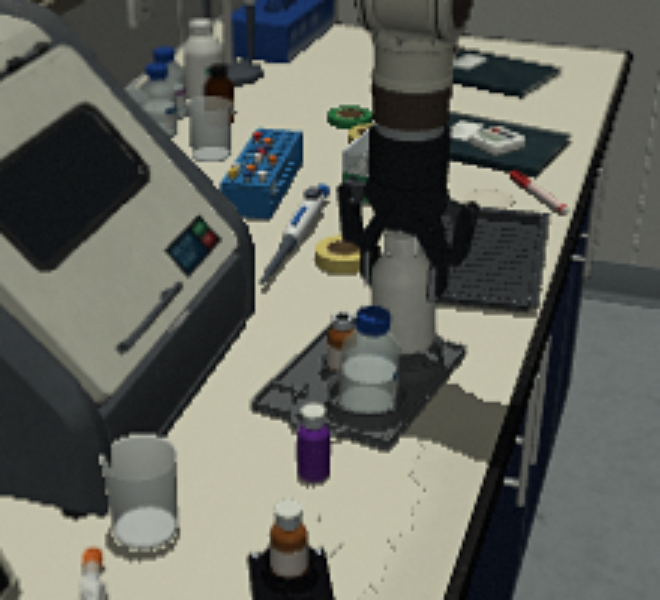

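View pics/wrist3.png

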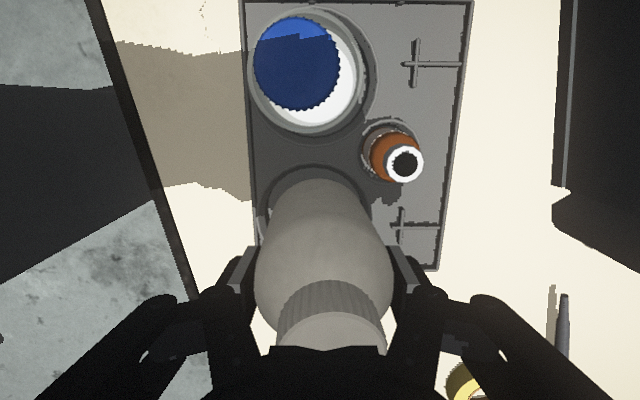

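The bottle is held and hangs straight. I carry it to the far slot, about (0.480, -0.374).

>>> send_rows(
  steps=[
    [[0,0,20,0,0,0],[0,0,25,0,0,0],[0,-15,5,0,0,0],[-3,-28,0,0,0,0],[-3,-34,0,0,0,0],[-3,-34,0,0,0,0],[-3,-34,0,0,0,0],[-3,-34,0,0,0,0],[-3,-34,0,0,0,0],[-3,-34,0,0,0,0],[-3,-30,0,0,0,0],[-3,-20,0,0,0,0]],
  ],
)

```text
time: 6.78
tool_pos: [0.4714, -0.3692, 0.1295]
orientation: [3.138, 0.012, -0.169]
ft_force: [-0.7, 0.8, -2.2]
gripper_width: 0.0611
```

>>> send_rows(
  steps=[
    [[0,-8,0,0,0,0],[0,0,0,0,0,0],[0,0,0,0,0,0]],
  ],
)

```text
time: 7.15
tool_pos: [0.4701, -0.3775, 0.1277]
orientation: [3.14, 0.014, -0.17]
ft_force: [0.0, 0.3, -2.1]
gripper_width: 0.0609
```

>>> send_rows(
  steps=[
    [[8,2,-20,0,-0.014,0],[0,0,-20,0,0,0],[0,0,-14,0,0,0],[0,0,-4,0,0,0],[0,0,0,0,0,0],[0,0,0,0,0,0]],
  ],
)

```text
time: 7.9
tool_pos: [0.481, -0.3718, 0.0707]
orientation: [-3.142, -0.003, -0.163]
ft_force: [-0.4, 0.5, -2.4]
gripper_width: 0.0611
```

```bash
python3 - <<'E'
from h import *
for n in ['side','top']:
    c=cam(n); save(c,n+'4.png')
im=cv2.imread('pics/side4.png');cv2.imwrite('pics/side4c.png',cv2.resize(im[60:240,320:480],None,fx=4,fy=4))
E
```

```text
(no output)
```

View pics/side4c.png

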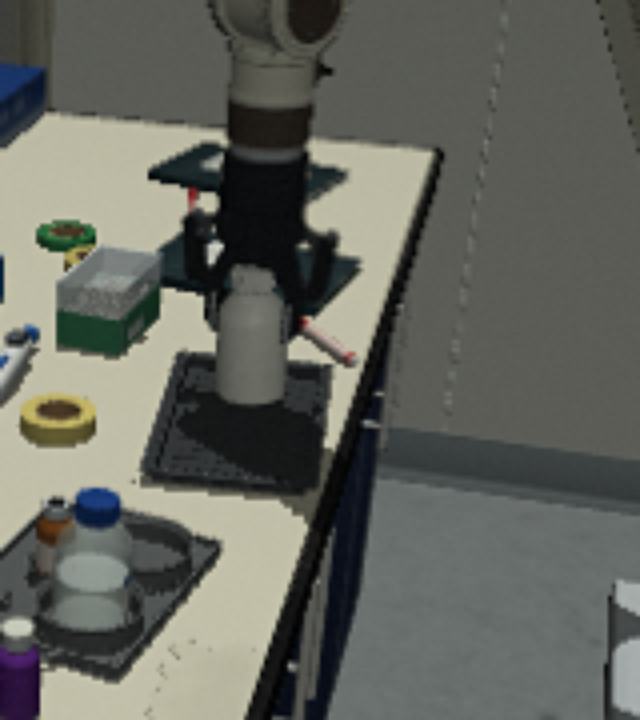

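Upright, just above the floor. I lower it gently and watch the vertical force.

>>> send_rows(
  steps=[
    [[0,0,-3,0,0,0],[0,0,-3,0,0,0],[0,0,0,0,0,0],[0,0,0,0,0,0]],
  ],
)

```text
time: 8.5
tool_pos: [0.4812, -0.3725, 0.0651]
orientation: [3.141, -0.005, -0.164]
ft_force: [0.7, 0.6, -2.6]
gripper_width: 0.0612
```

>>> send_rows(
  steps=[
    [[0,0,-2,0,0,0],[0,0,-2,0,0,0],[0,0,0,0,0,0]],
  ],
)

```text
time: 8.88
tool_pos: [0.4815, -0.3726, 0.0624]
orientation: [3.14, -0.006, -0.164]
ft_force: [-0.2, 0.1, -2.4]
gripper_width: 0.0608
```

>>> send_rows(
  steps=[
    [[0,0,-2,0,0,0],[0,0,-1,0,0,0],[0,0,0,0,0,0]],
  ],
)

```text
time: 9.25
tool_pos: [0.4816, -0.3725, 0.0622]
orientation: [3.14, -0.007, -0.164]
ft_force: [-0.3, -0.1, -2.0]
gripper_width: 0.061
```

>>> send_rows(
  steps=[
    [[0,0,-1.5,0,0,0],[0,0,0,0,0,0]],
  ],
)

```text
time: 9.5
tool_pos: [0.4818, -0.3725, 0.0622]
orientation: [3.139, -0.008, -0.164]
ft_force: [-0.6, 0.9, -2.3]
gripper_width: 0.0611
```

>>> send_rows(
  steps=[
    [[0,0,0,0,0,0],[0,0,0,0,0,0],[0,0,0,0,0,0],[0,0,0,0,0,0],[0,0,0,0,0,0]],
  ],
  jaw=1,
)

```text
time: 10.12
tool_pos: [0.4825, -0.3731, 0.0614]
orientation: [3.139, -0.009, -0.164]
ft_force: [0.3, 0.8, 0.1]
gripper_width: 0.0857
```

>>> send_rows(
  steps=[
    [[0,0,30,0,0,0],[0,0,40,0,0,0],[0,0,40,0,0,0],[0,10,30,0,0,0],[3,35,0,0,0,0],[3,50,0,0,0,0],[3,50,0,0,0,0],[3,50,0,0,0,0],[3,50,0,0,0,0],[3,50,0,0,0,0],[3,50,0,0,0,0],[3,40,0,0,0,0]],
  ],
)

```text
time: 11.62
tool_pos: [0.5055, 0.0206, 0.2064]
orientation: [3.14, -0.015, -0.171]
ft_force: [0.0, -0.3, 0.1]
gripper_width: 0.0853
```

>>> send_rows(
  steps=[
    [[5,10,0,0,0,0],[0,0,0,0,0,0],[0,0,0,0,0,0]],
  ],
)

```text
time: 12.0
tool_pos: [0.5106, 0.0321, 0.2066]
orientation: [3.139, -0.015, -0.168]
ft_force: [-0.5, -0.4, -0.1]
gripper_width: 0.0856
```

```bash
python3 - <<'E'
from h import *
for n in ['side','wrist']:
    c=cam(n); save(c,n+'5.png')
st=bot.sense(); print(st['tool_pos'],st['orientation'])
for n,p in [('short',(.5135,.033,.111)),('used',(.5577,-.0181,.071))]: print(n,proj(c,p).round(1))
im=cv2.imread('pics/side5.png');cv2.imwrite('pics/side5c.png',cv2.resize(im[60:260,280:480],None,fx=3,fy=3))
E
```

```text
[0.51062739 0.0319184  0.20659646] [ 3.13902045 -0.01534151 -0.16831393]
short [[324.4 203.9]]
used [[376.5 232.5]]
```

View pics/side5c.png

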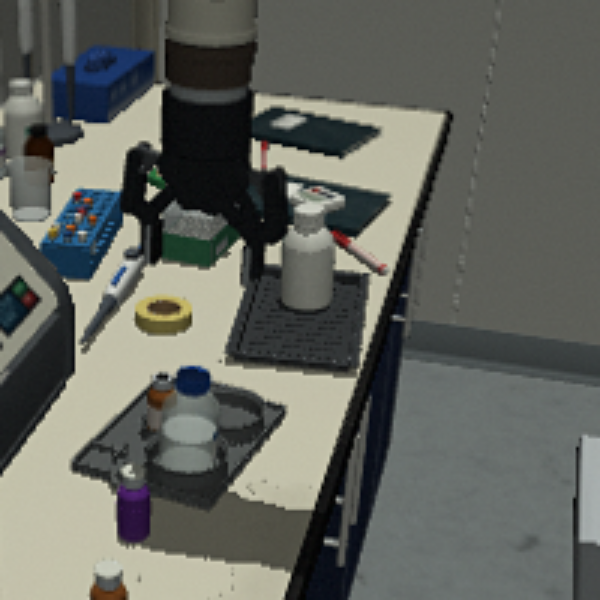

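View pics/wrist5.png

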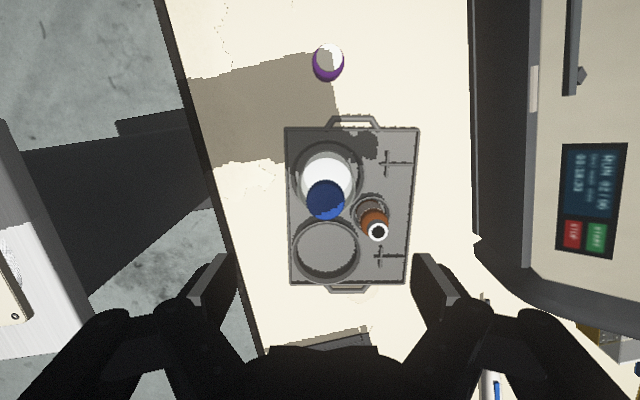

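The tall bottle stands upright in the drip tray. The short bottle's cap at (326,200) is within 3 mm of the prediction, so I descend.

>>> send_rows(
  steps=[
    [[2,2,-35,0,0.015,0],[0,0,-35,0,0,0],[0,0,-35,0,0,0],[0,0,-25,0,0,0],[0,0,-15,0,0,0],[0,0,-5,0,0,0],[0,0,0,0,0,0]],
  ],
)

```text
time: 12.98
tool_pos: [0.5135, 0.0262, 0.0538]
orientation: [3.136, -0.004, -0.181]
ft_force: [-0.1, -0.6, 0.5]
gripper_width: 0.0853
```

>>> send_rows(
  steps=[
    [[0,7,-2,0,0,0.01],[0,0,-2,0,0,0],[0,0,0,0,0,0]],
  ],
)

```text
time: 13.35
tool_pos: [0.5152, 0.0335, 0.0515]
orientation: [3.137, -0.008, -0.171]
ft_force: [0.1, 0.8, 0.5]
gripper_width: 0.085
```

>>> send_rows(
  steps=[
    [[0,0,0,0,0,0],[0,0,0,0,0,0],[0,0,0,0,0,0],[0,0,0,0,0,0],[0,0,0,0,0,0],[0,0,0,0,0,0]],
  ],
  jaw=-1,
  force=40,
)

```text
time: 14.1
tool_pos: [0.5157, 0.0337, 0.0525]
orientation: [3.138, -0.01, -0.171]
ft_force: [-0.2, 0.8, 0.9]
gripper_width: 0.0538
```

>>> send_rows(
  steps=[
    [[0,0,0,0,0,0],[0,0,10,0,0,0],[0,0,15,0,0,0],[0,0,0,0,0,0],[0,0,0,0,0,0]],
  ],
  force=60,
)

```text
time: 14.72
tool_pos: [0.5154, 0.0336, 0.0792]
orientation: [3.137, -0.009, -0.171]
ft_force: [-0.2, 0.4, -2.3]
gripper_width: 0.0535
```

```bash
python3 - <<'E'
from h import *
for n in ['side','wrist']:
    c=cam(n); save(c,n+'6.png')
im=cv2.imread('pics/side6.png');cv2.imwrite('pics/side6c.png',cv2.resize(im[80:280,240:440],None,fx=3,fy=3))
E
```

```text
(no output)
```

View pics/side6c.png

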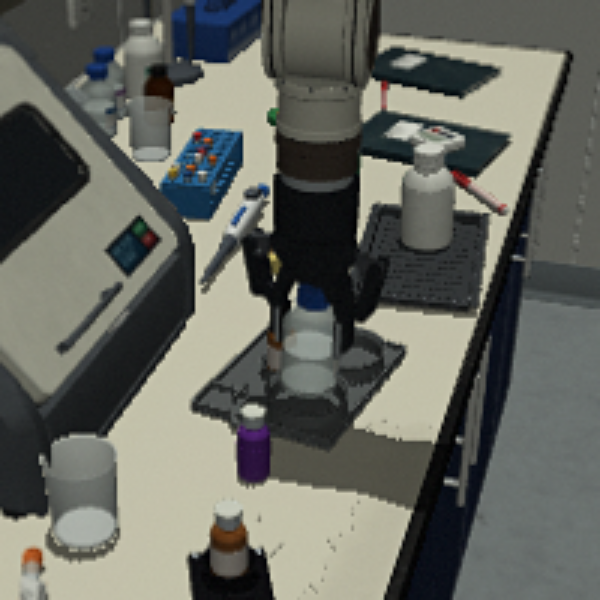

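>>> send_rows(
  steps=[
    [[0,0,20,0,0,0],[0,0,25,0,0,0],[-2,-15,5,0,0,0],[-4,-28,0,0,0,0],[-4,-34,0,0,0,0],[-4,-34,0,0,0,0],[-4,-34,0,0,0,0],[-4,-34,0,0,0,0],[-4,-34,0,0,0,0],[-4,-34,0,0,0,0],[-4,-30,0,0,0,0],[0,-15,0,0,0,0]],
  ],
)

```text
time: 16.32
tool_pos: [0.4691, -0.2727, 0.1186]
orientation: [3.135, 0.009, -0.173]
ft_force: [-0.6, 0.2, -1.5]
gripper_width: 0.0532
```

>>> send_rows(
  steps=[
    [[0,0,0,0,0,0],[0,0,0,0,0,0]],
  ],
)

```text
time: 16.58
tool_pos: [0.4681, -0.2727, 0.1173]
orientation: [3.137, 0.011, -0.174]
ft_force: [-0.4, -0.2, -1.2]
gripper_width: 0.0532
```

>>> send_rows(
  steps=[
    [[3,9,-12,0,-0.012,0],[0,0,-25,0,0,0],[0,0,-17,0,0,0],[0,0,-5,0,0,0],[0,0,0,0,0,0]],
  ],
)

```text
time: 17.2
tool_pos: [0.4728, -0.2578, 0.0578]
orientation: [3.14, -0.002, -0.166]
ft_force: [0.0, -0.6, -1.4]
gripper_width: 0.053
```

>>> send_rows(
  steps=[
    [[0,-4,-3,0,0,0],[0,0,-3,0,0,0],[0,0,0,0,0,0],[0,0,-2,0,0,0],[0,0,0,0,0,0]],
  ],
)

```text
time: 17.82
tool_pos: [0.4742, -0.2628, 0.0514]
orientation: [3.139, -0.006, -0.166]
ft_force: [2.2, 0.6, -2.1]
gripper_width: 0.0533
```

>>> send_rows(
  steps=[
    [[0,0,-2,0,0,0],[0,0,-1,0,0,0],[0,0,0,0,0,0]],
  ],
)

```text
time: 18.2
tool_pos: [0.4745, -0.2631, 0.0499]
orientation: [3.138, -0.007, -0.166]
ft_force: [-0.2, -0.7, -2.0]
gripper_width: 0.0533
```

>>> send_rows(
  steps=[
    [[0,0,-1,0,0,0],[0,0,0,0,0,0]],
  ],
)

```text
time: 18.45
tool_pos: [0.4747, -0.2632, 0.0497]
orientation: [3.138, -0.008, -0.166]
ft_force: [0.1, -0.3, -0.6]
gripper_width: 0.0534
```

>>> send_rows(
  steps=[
    [[0,0,0,0,0,0],[0,0,0,0,0,0],[0,0,0,0,0,0],[0,0,0,0,0,0],[0,0,0,0,0,0]],
  ],
  jaw=1,
)

```text
time: 19.08
tool_pos: [0.4751, -0.2635, 0.0493]
orientation: [3.137, -0.008, -0.166]
ft_force: [0.4, -0.0, -0.5]
gripper_width: 0.0854
```

>>> send_rows(
  steps=[
    [[0,0,30,0,0,0],[0,0,40,0,0,0],[0,0,40,0,0,0],[0,10,20,0,0,0],[8,25,0,0,0,0],[10,30,0,0,0,0],[10,30,0,0,0,0],[10,30,0,0,0,0],[10,30,0,0,0,0],[10,30,0,0,0,0],[10,25,0,0,0,0],[10,15,0,0,0,0]],
  ],
)

```text
time: 20.58
tool_pos: [0.5535, -0.0324, 0.1839]
orientation: [3.137, -0.01, -0.17]
ft_force: [-0.3, 0.7, 0.5]
gripper_width: 0.0856
```

```bash
python3 - <<'E'
from h import *
for n in ['side','wrist']:
    c=cam(n); save(c,n+'7.png')
st=bot.sense(); print(st['tool_pos'],st['orientation'])
for n,p in [('used',(.5577,-.0181,.071)),('seat',(.559,-.021,.02))]: print(n,proj(c,p).round(1))
im=cv2.imread('pics/side7.png');cv2.imwrite('pics/side7c.png',cv2.resize(im[60:260,280:480],None,fx=3,fy=3))
E
```

```text
[ 0.55414346 -0.03234636  0.18380247] [ 3.13767911 -0.01042901 -0.16869274]
used [[322.3 184.6]]
seat [[323.6 174.5]]
```

View pics/side7c.png

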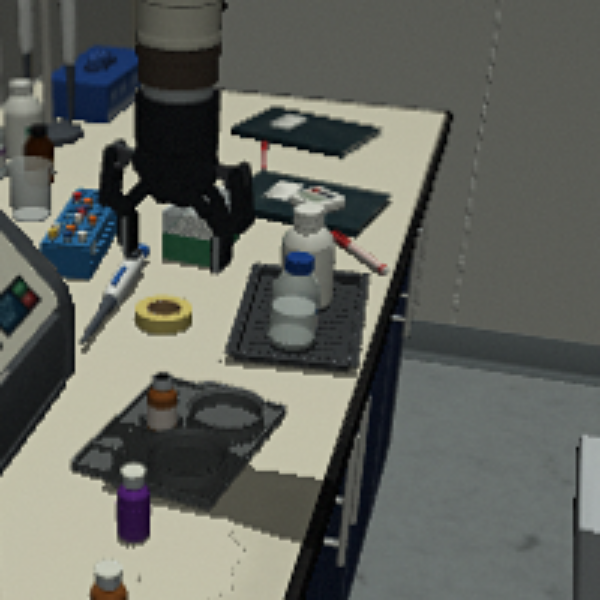

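View pics/wrist7.png

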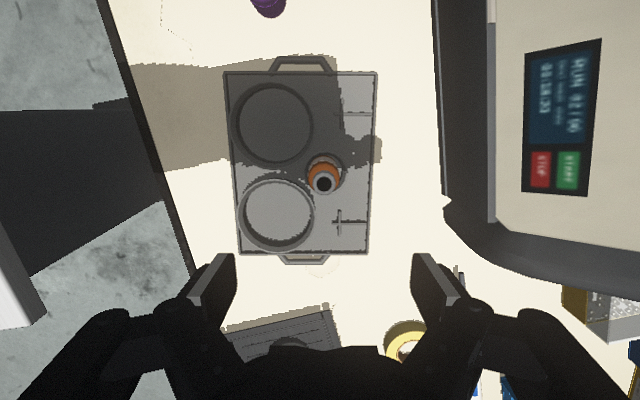

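Both bottles stand upright in the drip tray. The used vial's bare cap is at (324,184), with the prediction at (322,185). I go down over it.

>>> send_rows(
  steps=[
    [[4,16,-20,0,0.01,0],[0,0,-30,0,0,0],[0,0,-30,0,0,0],[0,0,-20,0,0,0],[0,0,0,0,0,0],[0,0,0,0,0,0]],
  ],
)

```text
time: 21.42
tool_pos: [0.5555, -0.0167, 0.0752]
orientation: [3.135, 0.007, -0.173]
ft_force: [-1.0, 0.6, 0.4]
gripper_width: 0.085
```

>>> send_rows(
  steps=[
    [[3,0,-20,0,-0.005,0.005],[0,0,-18,0,0,0],[0,0,-5,0,0,0],[0,0,0,0,0,0],[0,0,0,0,0,0]],
  ],
)

```text
time: 22.05
tool_pos: [0.5626, -0.0172, 0.0363]
orientation: [3.137, -0.008, -0.17]
ft_force: [0.2, 0.7, 0.6]
gripper_width: 0.0856
```

```bash
python3 - <<'E'
from h import *
for n in ['side','wrist']:
    c=cam(n); save(c,n+'8.png')
im=cv2.imread('pics/side8.png');cv2.imwrite('pics/side8c.png',cv2.resize(im[100:260,260:420],None,fx=3.7,fy=3.7))
E
```

```text
(no output)
```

View pics/side8c.png

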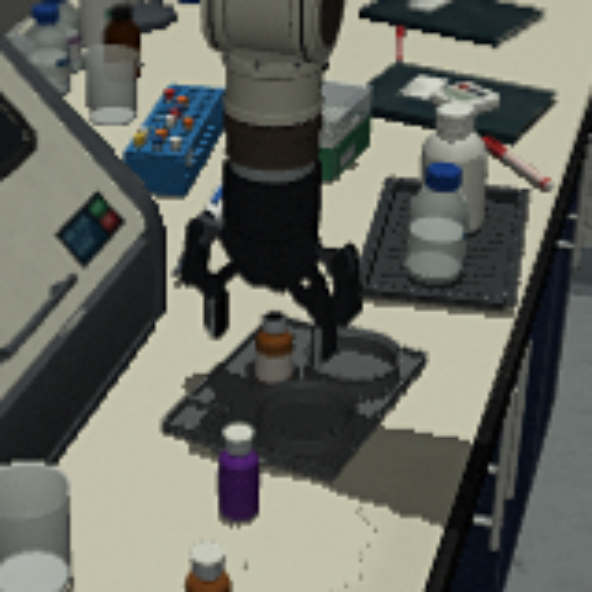

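View pics/wrist8.png

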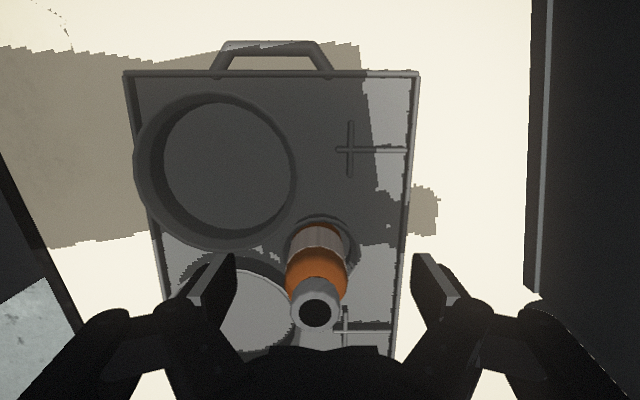

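>>> send_rows(
  steps=[
    [[-4,0,-3,0,0.006,0],[0,0,0,0,0,0]],
  ],
)

```text
time: 22.4
tool_pos: [0.5586, -0.0171, 0.0337]
orientation: [3.136, -0.002, -0.17]
ft_force: [-0.6, 0.1, -1.1]
gripper_width: 0.0853
```

>>> send_rows(
  steps=[
    [[0,0,0,0,0,0],[0,0,0,0,0,0],[0,0,0,0,0,0],[0,0,0,0,0,0],[0,0,0,0,0,0],[0,0,0,0,0,0],[0,0,0,0,0,0]],
  ],
  jaw=-1,
  force=25,
)

```text
time: 23.28
tool_pos: [0.5588, -0.0171, 0.0339]
orientation: [3.136, -0.003, -0.17]
ft_force: [-0.2, 0.0, 1.0]
gripper_width: 0.0291
```

>>> send_rows(
  steps=[
    [[0,0,15,0,0,0],[0,0,30,0,0,0],[0,0,35,0,0,0],[0,5,25,0,0,0],[-4,20,0,0,0,0.08],[-8,38,0,0,0,0.1],[-8,38,0,0,0,0.1],[-8,38,0,0,0,0.1],[-8,38,0,0,0,0.1],[-8,38,0,0,0,0.1],[-8,38,0,0,0,0.04],[-8,38,0,0,0,0]],
  ],
)

```text
time: 24.78
tool_pos: [0.497, 0.2806, 0.1546]
orientation: [3.139, -0.012, 0.465]
ft_force: [0.2, 0.1, -1.3]
gripper_width: 0.0293
```

>>> send_rows(
  steps=[
    [[-8,36,0,0,0,0],[-6,24,0,0,0,0],[0,0,0,0,0,0],[0,0,0,0,0,0]],
  ],
)

```text
time: 25.28
tool_pos: [0.4809, 0.3453, 0.1581]
orientation: [3.14, -0.014, 0.47]
ft_force: [-0.7, -0.7, -0.8]
gripper_width: 0.0293
```

```bash
python3 - <<'E'
from h import *
for n in ['side','wrist']:
    c=cam(n); save(c,n+'9.png')
st=bot.sense(); print(st['tool_pos'],st['orientation'])
for n,p in [('free',(.4842,.3421,.022)),('fresh',(.5105,.2858,.075))]: print(n,proj(c,p).round(1))
im=cv2.imread('pics/side9.png');cv2.imwrite('pics/side9c.png',cv2.resize(im[140:340,240:440],None,fx=3,fy=3))
E
```

```text
[0.48125288 0.34488258 0.15805767] [ 3.14045396 -0.01416733  0.46864764]
free [[321.7 196.1]]
fresh [[319.9 285.1]]
```

View pics/side9c.png

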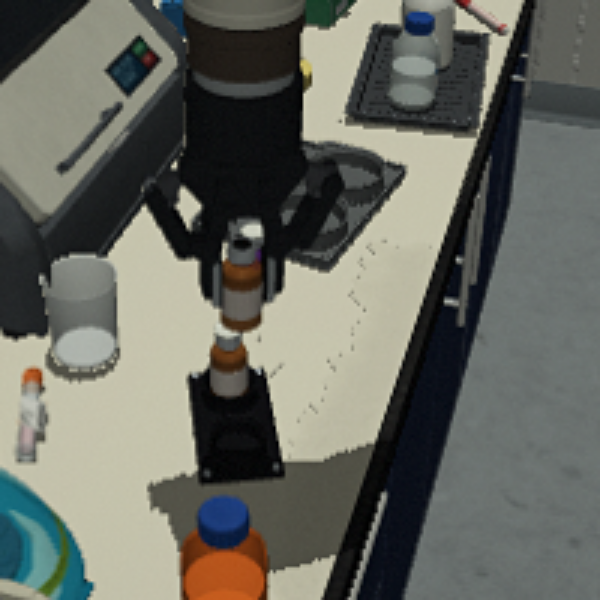

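View pics/wrist9.png

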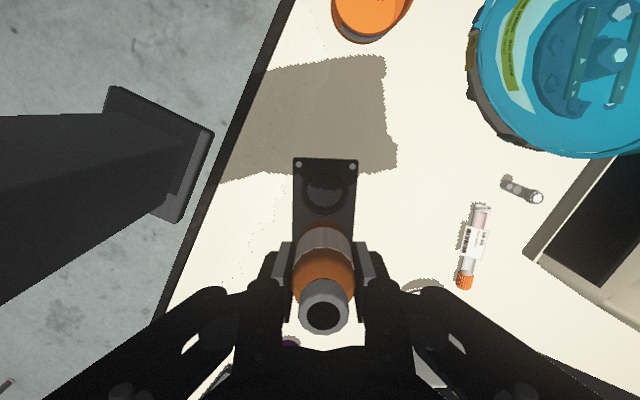

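```bash
python3 - <<'E'
from h import *
c=cam('wrist'); st=bot.sense(); p=st['tool_pos']
print(proj(c,[p[0],p[1],.195]),proj(c,[p[0],p[1],p[2]]))
im=c['pixels'][:,:,::-1]
cv2.imwrite('pics/w9c.png',cv2.resize(im[140:340,270:380],None,fx=4,fy=4,interpolation=cv2.INTER_CUBIC)[:600+200])
E
```

```text
[[322.08307029 313.22309767]] [[321.33693927 265.26591001]]
```

View pics/w9c.png

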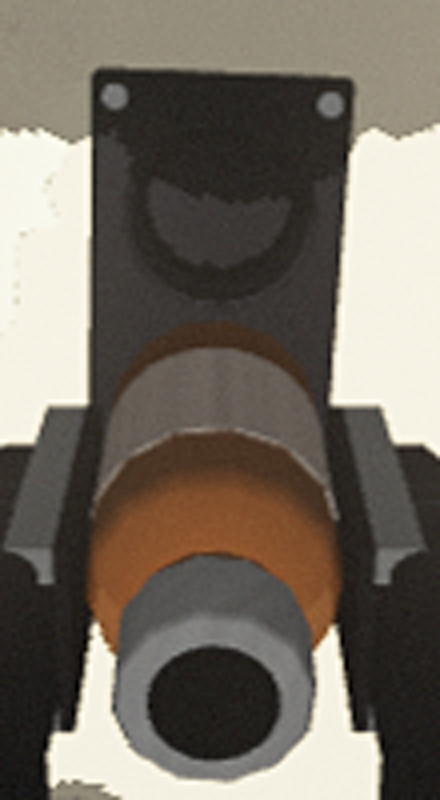

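>>> send_rows(
  steps=[
    [[4,-1,-25,0,0.012,0],[0,0,-30,0,0,0],[0,0,-30,0,0,0],[0,0,-8,0,0,0],[0,0,0,0,0,0],[0,0,0,0,0,0]],
  ],
)

```text
time: 26.18
tool_pos: [0.4888, 0.34, 0.0661]
orientation: [-3.137, -0.008, 0.461]
ft_force: [0.4, 0.2, -0.4]
gripper_width: 0.0294
```

>>> send_rows(
  steps=[
    [[-3,4,-3,-0.005,0.005,0],[0,0,-3,0,0,0],[0,0,0,0,0,0],[0,0,0,0,0,0]],
  ],
)

```text
time: 26.68
tool_pos: [0.487, 0.3457, 0.0625]
orientation: [-3.138, -0.006, 0.461]
ft_force: [0.2, -0.1, -0.4]
gripper_width: 0.0291
```

```bash
python3 - <<'E'
from h import *
for n in ['side','wrist']:
    c=cam(n); save(c,n+'10.png')
p=bot.sense()['tool_pos'];print(p,proj(c,[.486,.344,.022]))
im=cv2.imread('pics/side10.png');cv2.imwrite('pics/side10c.png',cv2.resize(im[180:330,260:400],None,fx=4,fy=4))
im=cv2.imread('pics/wrist10.png');cv2.imwrite('pics/wrist10c.png',cv2.resize(im[100:400,220:420],None,fx=2,fy=2))
E
```

```text
[0.4869784  0.3455408  0.06245276] [[318.88592044 234.65162021]]
```

View pics/side10c.png

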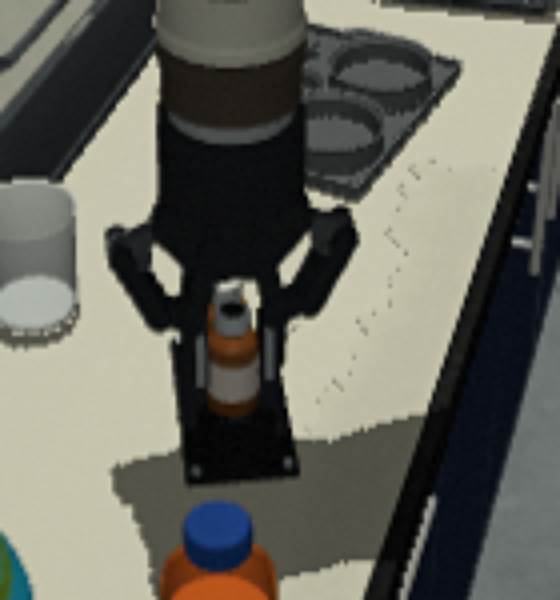

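View pics/wrist10c.png

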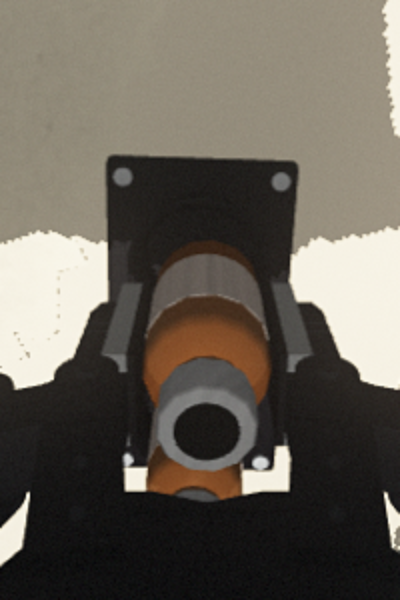

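>>> send_rows(
  steps=[
    [[-1.5,-1,-8,0,0.004,0],[0,0,-8,0,0,0],[0,0,-4,0,0,0],[0,0,0,0,0,0]],
  ],
)

```text
time: 27.28
tool_pos: [0.4849, 0.3439, 0.0403]
orientation: [-3.137, -0.0, 0.461]
ft_force: [-0.5, 0.1, -1.0]
gripper_width: 0.0292
```

>>> send_rows(
  steps=[
    [[0,0,-4,0,0,0],[0,0,-2,0,0,0],[0,0,0,0,0,0]],
  ],
)

```text
time: 27.65
tool_pos: [0.4852, 0.3441, 0.0341]
orientation: [-3.137, -0.001, 0.461]
ft_force: [-0.3, -0.5, -0.8]
gripper_width: 0.029
```

Vial at floor height with no side force, so it went in cleanly. I release and rise.

>>> send_rows(
  steps=[
    [[0,0,-0.5,0,0,0],[0,0,0,0,0,0],[0,0,0,0,0,0],[0,0,0,0,0,0],[0,0,0,0,0,0]],
  ],
  jaw=1,
)

```text
time: 28.28
tool_pos: [0.4856, 0.3445, 0.0343]
orientation: [-3.137, -0.002, 0.461]
ft_force: [0.1, -0.4, 0.1]
gripper_width: 0.0852
```

>>> send_rows(
  steps=[
    [[0,0,25,0,0,0],[0,0,35,0,0,0],[0,0,35,0,0,0],[0,0,10,0,0,0],[6,-14,0,0,0,0],[10,-22,0,0,0,0],[10,-22,0,0,0,0],[0,0,0,0,0,0],[0,0,0,0,0,0]],
  ],
)

```text
time: 29.4
tool_pos: [0.5087, 0.2794, 0.1335]
orientation: [-3.139, 0.012, 0.46]
ft_force: [0.2, -0.1, -0.3]
gripper_width: 0.0851
```

```bash
python3 - <<'E'
from h import *
for n in ['side','wrist']:
    c=cam(n); save(c,n+'11.png')
p=bot.sense()['tool_pos'];print(p,'fresh',proj(c,[.5115,.287,.075]),'used',proj(c,[.486,.344,.071]))
im=cv2.imread('pics/side11.png');cv2.imwrite('pics/side11c.png',cv2.resize(im[180:330,260:400],None,fx=4,fy=4))
E
```

```text
[0.50864057 0.2798834  0.13380146] fresh [[331.65247044 215.3746058 ]] used [[336.30642212 121.58112684]]
```

View pics/side11c.png

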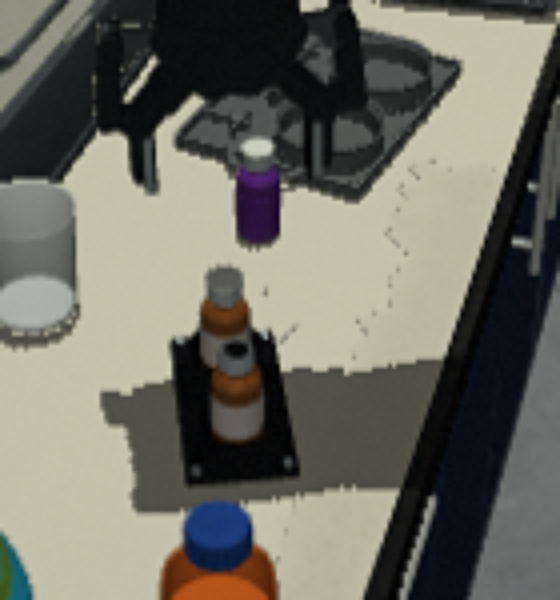

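View pics/wrist11.png

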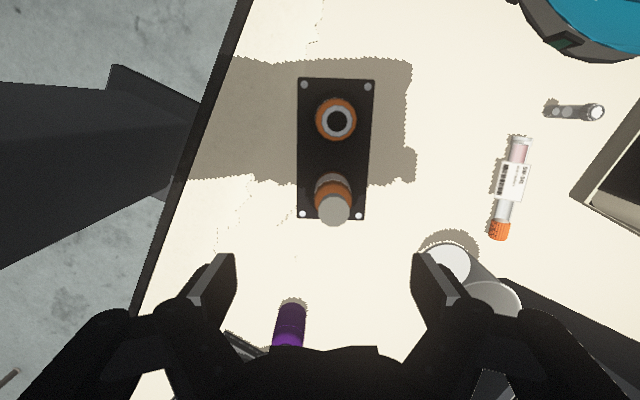

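The used vial is seated in the formerly free cup, with its bare cap at (336,120). The fresh vial's white cap is at (334,211), and the purple look-alike is well off at (290,330). I descend on the fresh vial.

>>> send_rows(
  steps=[
    [[2,10,-10,0,0,0],[0,1,-20,0,0,0],[0,1,-20,0,0,0],[0,0,-12,0,0,0],[0,0,0,0,0,0],[0,0,0,0,0,0]],
  ],
)

```text
time: 30.25
tool_pos: [0.5098, 0.2976, 0.0681]
orientation: [-3.138, 0.01, 0.467]
ft_force: [0.2, 0.5, 0.2]
gripper_width: 0.0855
```

>>> send_rows(
  steps=[
    [[2,-8,0,0,-0.008,0],[0,0,-10,0,0,0],[0,0,-15,0,0,0],[0,0,-8,0,0,0],[0,0,0,0,0,0],[0,0,0,0,0,0]],
  ],
)

```text
time: 31.0
tool_pos: [0.5127, 0.289, 0.0339]
orientation: [-3.141, 0.0, 0.466]
ft_force: [0.3, 0.7, -0.8]
gripper_width: 0.0852
```

```bash
python3 - <<'E'
from h import *
for n in ['wrist']:
    c=cam(n); save(c,n+'12.png')
p=bot.sense();print(p['tool_pos'],p['orientation'],proj(c,[p['tool_pos'][0],p['tool_pos'][1],.075]))
E
```

```text
[0.51262436 0.28892282 0.03394922] [-3.14136388e+00  4.54245745e-04  4.66170844e-01] [[320.48185738 319.92304076]]
```

View pics/wrist12.png

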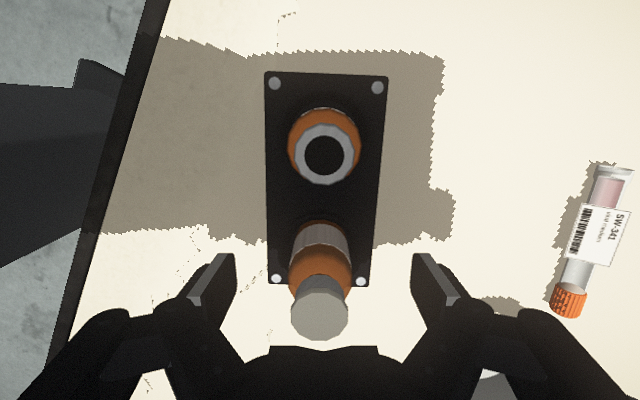

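>>> send_rows(
  steps=[
    [[-1,2,0,0,0,0],[0,0,0,0,0,0]],
  ],
)

```text
time: 31.3
tool_pos: [0.512, 0.2915, 0.0346]
orientation: [-3.141, -0.001, 0.466]
ft_force: [0.3, 0.1, -0.7]
gripper_width: 0.0853
```

>>> send_rows(
  steps=[
    [[0,0,0,0,0,0],[0,0,0,0,0,0],[0,0,0,0,0,0],[0,0,0,0,0,0],[0,0,0,0,0,0],[0,0,0,0,0,0],[0,0,0,0,0,0]],
  ],
  jaw=-1,
  force=25,
)

```text
time: 32.17
tool_pos: [0.5123, 0.2917, 0.0352]
orientation: [-3.141, -0.002, 0.466]
ft_force: [-0.2, 0.3, -0.1]
gripper_width: 0.029
```

>>> send_rows(
  steps=[
    [[0,0,15,0,0,0],[0,0,30,0,0,0],[0,0,35,0,0,0],[0,-5,25,0,0,0],[3,-20,0,0,0,-0.1],[5,-36,0,0,0,-0.1],[5,-36,0,0,0,-0.1],[6,-36,0,0,0,-0.1],[6,-36,0,0,0,-0.1],[6,-36,0,0,0,-0.08],[6,-36,0,0,0,-0.05],[6,-30,0,0,0,0]],
  ],
)

```text
time: 33.67
tool_pos: [0.5574, 0.0154, 0.1561]
orientation: [-3.138, -0.015, -0.179]
ft_force: [0.1, -0.4, -0.5]
gripper_width: 0.0292
```

>>> send_rows(
  steps=[
    [[0,0,0,0,0,0],[0,0,0,0,0,0]],
  ],
)

```text
time: 33.92
tool_pos: [0.5579, 0.0137, 0.1578]
orientation: [-3.138, -0.017, -0.183]
ft_force: [-0.0, -0.4, -0.2]
gripper_width: 0.0291
```

>>> send_rows(
  steps=[
    [[0,-16,-15,0,0.012,0],[0,-14,-20,0,0,0],[0,0,-20,0,0,0],[0,0,0,0,0,0],[0,0,0,0,0,0]],
  ],
)

```text
time: 34.55
tool_pos: [0.5567, -0.016, 0.0992]
orientation: [-3.141, -0.001, -0.177]
ft_force: [-0.0, -0.7, -0.8]
gripper_width: 0.0291
```

```bash
python3 - <<'E'
from h import *
c=cam('wrist'); save(c,'wrist13.png')
p=bot.sense();t=p['tool_pos'];print(t,p['orientation'],'seat top-est',proj(c,[.559,-.0223,.02]),'tool on seat plane',proj(c,[t[0],t[1],.02]))
im=cv2.imread('pics/wrist13.png');cv2.imwrite('pics/wrist13c.png',cv2.resize(im[100:400,180:440],None,fx=2,fy=2))
E
```

```text
[ 0.55652043 -0.01600357  0.09913024] [-3.14097343e+00 -1.01740062e-03 -1.77321274e-01] seat top-est [[327.24358892 219.9048433 ]] tool on seat plane [[322.60850565 212.81977222]]
```

View pics/wrist13c.png

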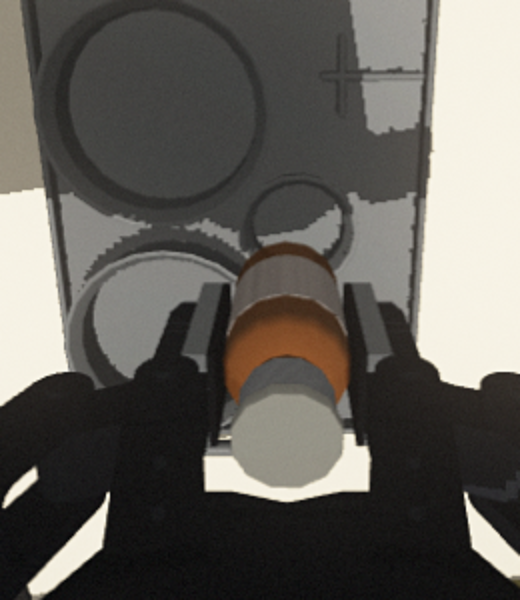

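>>> send_rows(
  steps=[
    [[3,-1.5,-12,0,0,0],[0,0,-15,0,0,0],[0,0,-8,0,0,0],[0,0,0,0,0,0],[0,0,0,0,0,0]],
  ],
)

```text
time: 35.22
tool_pos: [0.5603, -0.0172, 0.0625]
orientation: [-3.141, -0.003, -0.176]
ft_force: [0.2, 0.2, 0.0]
gripper_width: 0.0291
```

```bash
python3 - <<'E'
from h import *
c=cam('wrist'); save(c,'wrist14.png')
p=bot.sense();t=p['tool_pos'];print(t,p['orientation'],'tool on seat plane',proj(c,[t[0],t[1],.02]))
im=cv2.imread('pics/wrist14.png');cv2.imwrite('pics/wrist14c.png',cv2.resize(im[100:400,180:440],None,fx=2,fy=2))
E
```

```text
[ 0.56034169 -0.01724407  0.06255758] [-3.14078412e+00 -2.66228051e-03 -1.76381385e-01] tool on seat plane [[322.74351891 232.14401521]]
```

View pics/wrist14c.png

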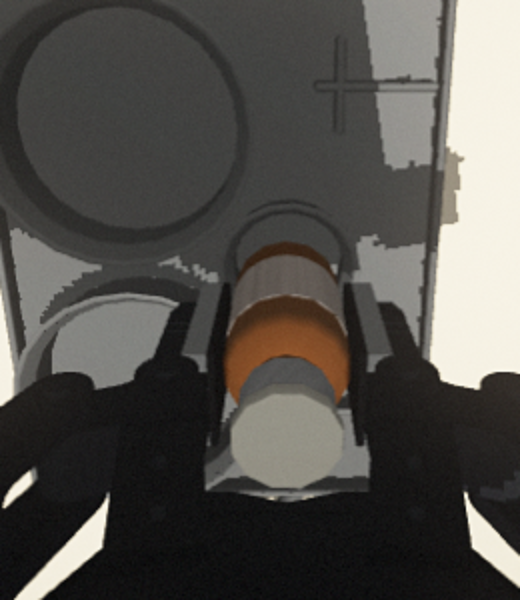

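Aligned within 1 mm. I lower it in.

>>> send_rows(
  steps=[
    [[0,0,-9,0,0,0],[0,0,-9,0,0,0],[0,0,-5,0,0,0],[0,0,-3,0,0,0],[0,0,0,0,0,0]],
  ],
)

```text
time: 35.9
tool_pos: [0.5608, -0.0172, 0.0353]
orientation: [-3.141, -0.004, -0.176]
ft_force: [0.2, 0.1, -0.9]
gripper_width: 0.0292
```

>>> send_rows(
  steps=[
    [[0,0,-0.5,0,0,0],[0,0,0,0,0,0],[0,0,0,0,0,0],[0,0,0,0,0,0],[0,0,0,0,0,0]],
  ],
  jaw=1,
)

```text
time: 36.52
tool_pos: [0.5614, -0.0173, 0.0355]
orientation: [-3.14, -0.005, -0.176]
ft_force: [-0.1, 1.3, -0.5]
gripper_width: 0.0853
```

>>> send_rows(
  steps=[
    [[0,0,25,0,0,0],[0,0,35,0,0,0],[0,0,40,0,0,0],[0,0,35,0,0,0],[-3,-10,5,0,0,0],[0,0,0,0,0,0],[0,0,0,0,0,0]],
  ],
)

```text
time: 37.4
tool_pos: [0.5553, -0.0279, 0.1766]
orientation: [-3.141, 0.0, -0.177]
ft_force: [-0.2, -0.7, -0.4]
gripper_width: 0.0853
```

```bash
python3 - <<'E'
from h import *
for n in ['side','wrist']:
    c=cam(n); save(c,n+'15.png')
p=bot.sense();t=p['tool_pos'];print(t,p['orientation'],'fresh',proj(c,[.5605,-.0177,.075]))
for n,q in [('sl',(-.027,.046)),('sr',(-.027,-.046))]:
    a=-.164;P=np.array([.5366,-.0174])+[q[0]*np.cos(a)-q[1]*np.sin(a),q[0]*np.sin(a)+q[1]*np.cos(a)]; print(n,P,proj(c,[P[0],P[1],.026]),proj(c,[P[0],P[1],.006]))
im=cv2.imread('pics/wrist15.png');cv2.imwrite('pics/wrist15c.png',cv2.resize(im[50:300,200:440],None,fx=2.4,fy=2.4))
im=cv2.imread('pics/side15.png');cv2.imwrite('pics/side15c.png',cv2.resize(im[100:300,260:460],None,fx=3,fy=3))
E
```

```text
[ 0.55517186 -0.02774539  0.1763143 ] [-3.14145172e+00  1.02940518e-03 -1.76374175e-01] fresh [[327.39862412 191.08407224]]
sl [0.51747251 0.03239095] [[272.31016999 133.95540411]] [[275.57991986 132.21301318]]
sr [ 0.50245205 -0.0583746 ] [[277.86203997 225.32845728]] [[280.52982106 218.38522085]]
```

View pics/wrist15c.png

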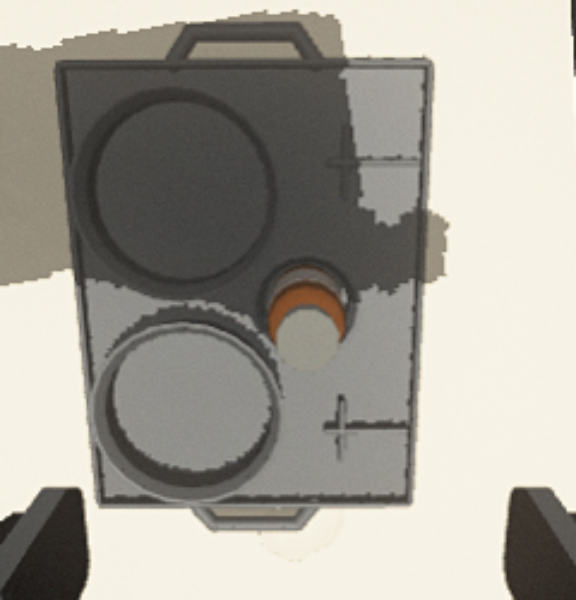

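View pics/side15c.png

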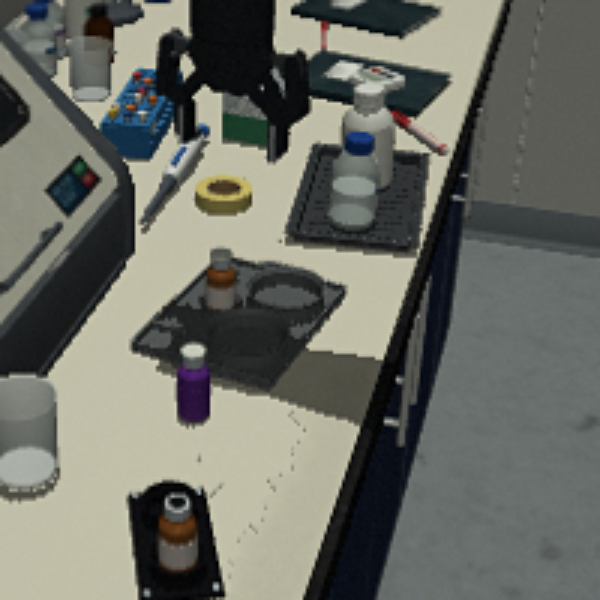

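The fresh vial is home in the tray seat, with its white cap at crop (308,337). The used vial is in the stand, and both bottles still stand in the drip tray. Now the short bottle goes back.

>>> send_rows(
  steps=[
    [[-5,-15,5,0,0,0],[-10,-28,5,0,0,0],[-10,-30,5,0,0,0],[-10,-30,5,0,0,0],[-10,-30,5,0,0,0],[-10,-30,0,0,0,0],[-10,-30,0,0,0,0],[-10,-20,0,0,0,0],[-3,-8,0,0,0,0],[0,0,0,0,0,0],[0,0,0,0,0,0]],
  ],
)

```text
time: 38.88
tool_pos: [0.4684, -0.2601, 0.1987]
orientation: [3.14, 0.011, -0.178]
ft_force: [-0.3, -0.5, -0.4]
gripper_width: 0.0854
```

```bash
python3 - <<'E'
from h import *
c=cam('wrist'); save(c,'wrist16.png')
p=bot.sense();t=p['tool_pos'];print(t,p['orientation'],'short',proj(c,[.475,-.2635,.108]),'tall',proj(c,[.4825,-.373,.123]))
E
```

```text
[ 0.46846661 -0.2599437   0.19871577] [ 3.13997669  0.0104671  -0.1775649 ] short [[333.06208528 210.35545045]] tall [[363.23547535 333.1772112 ]]
```

View pics/wrist16.png

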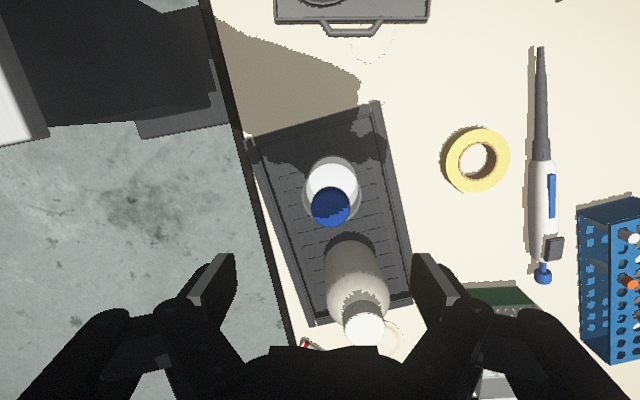

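>>> send_rows(
  steps=[
    [[4,-1,-35,0,-0.01,0.01],[0,0,-35,0,0,0],[0,0,-35,0,0,0],[0,0,-25,0,0,0],[0,0,-10,0,0,0],[0,0,0,0,0,0],[0,0,0,0,0,0]],
  ],
)

```text
time: 39.8
tool_pos: [0.477, -0.2568, 0.0577]
orientation: [3.14, -0.006, -0.158]
ft_force: [0.5, -1.4, 0.9]
gripper_width: 0.0856
```

>>> send_rows(
  steps=[
    [[-3,-5,-5,0,0,0],[0,0,-4,0,0,0],[0,0,0,0,0,0],[0,0,0,0,0,0]],
  ],
)

```text
time: 40.3
tool_pos: [0.4753, -0.2633, 0.0506]
orientation: [3.139, -0.011, -0.158]
ft_force: [0.6, 0.7, -0.5]
gripper_width: 0.0852
```

>>> send_rows(
  steps=[
    [[0,1.5,-3,0,0.008,0],[0,0,0,0,0,0],[0,0,0,0,0,0]],
  ],
)

```text
time: 40.67
tool_pos: [0.4754, -0.2616, 0.0474]
orientation: [3.137, -0.002, -0.158]
ft_force: [-0.1, 0.5, 0.6]
gripper_width: 0.0855
```

>>> send_rows(
  steps=[
    [[0,0,0,0,0,0],[0,0,0,0,0,0],[0,0,0,0,0,0],[0,0,0,0,0,0],[0,0,0,0,0,0],[0,0,0,0,0,0]],
  ],
  jaw=-1,
  force=50,
)

```text
time: 41.42
tool_pos: [0.4758, -0.2618, 0.0481]
orientation: [3.137, -0.003, -0.158]
ft_force: [0.4, -0.5, 0.7]
gripper_width: 0.0533
```

>>> send_rows(
  steps=[
    [[0,0,10,0,0,0],[0,0,20,0,0,0],[0,0,25,0,0,0],[0,0,15,0,0,0],[2,20,0,0,0,0],[5,34,0,0,0,0],[5,38,0,0,0,0],[5,38,0,0,0,0],[5,38,0,0,0,0],[5,38,0,0,0,0],[5,34,0,0,0,0],[4,20,0,0,0,0]],
  ],
)

```text
time: 42.92
tool_pos: [0.5046, 0.0143, 0.1165]
orientation: [-3.142, 0.009, -0.157]
ft_force: [1.2, 0.3, -1.6]
gripper_width: 0.0535
```

>>> send_rows(
  steps=[
    [[3,20,0,0,0,0],[0,0,0,0,0,0],[0,0,0,0,0,0]],
  ],
)

```text
time: 43.3
tool_pos: [0.5044, 0.0388, 0.1146]
orientation: [3.141, 0.014, -0.151]
ft_force: [0.0, -0.5, -2.1]
gripper_width: 0.0532
```

```bash
python3 - <<'E'
from h import *
for n in ['side','wrist']:
    c=cam(n); save(c,n+'17.png')
p=bot.sense();t=p['tool_pos'];print(t,p['orientation'],'sl',proj(c,[.5175,.0345,.026]))
im=cv2.imread('pics/side17.png');cv2.imwrite('pics/side17c.png',cv2.resize(im[100:300,260:460],None,fx=3,fy=3))
E
```

```text
[0.50472425 0.03833028 0.11476988] [ 3.14128559  0.01369887 -0.15229738] sl [[341.59831198 211.40165019]]
```

View pics/wrist17.png

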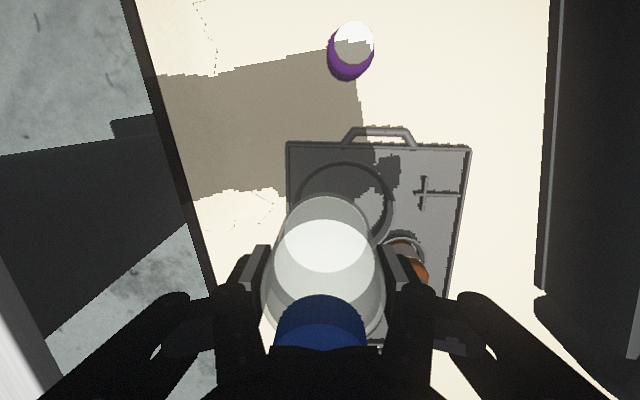

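View pics/side17c.png

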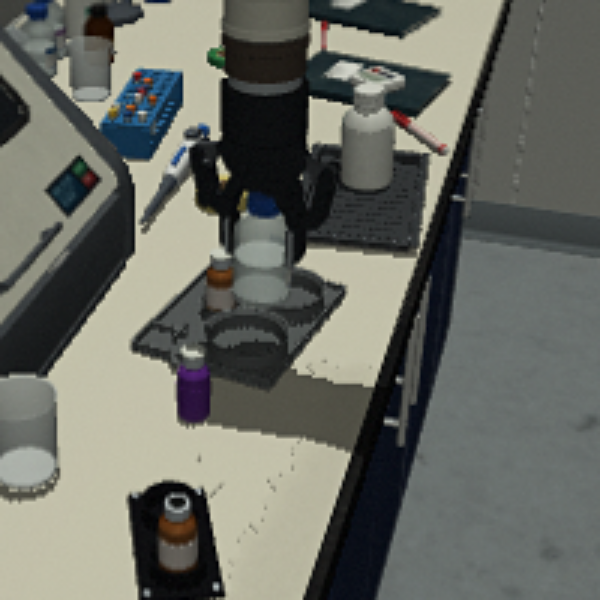

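>>> send_rows(
  steps=[
    [[7,-2,0,0,-0.014,0],[6,-2,-10,0,0,0],[0,0,-12,0,0,0],[0,0,0,0,0,0],[0,0,0,0,0,0]],
  ],
)

```text
time: 44.02
tool_pos: [0.5182, 0.0319, 0.0904]
orientation: [-3.14, 0.0, -0.156]
ft_force: [0.2, -0.7, -1.3]
gripper_width: 0.0538
```

```bash
python3 - <<'E'
from h import *
c=cam('wrist'); save(c,'wrist18.png')
p=bot.sense();t=p['tool_pos'];print(t,p['orientation'],'tool at mouth',proj(c,[t[0],t[1],.026]))
im=cv2.imread('pics/wrist18.png');cv2.imwrite('pics/wrist18c.png',cv2.resize(im[100:400,180:460],None,fx=2,fy=2))
E
```

```text
[0.51803081 0.03196156 0.09040206] [-3.14028479e+00  4.00053785e-04 -1.55997853e-01] tool at mouth [[322.6744423  219.90504392]]
```

View pics/wrist18c.png

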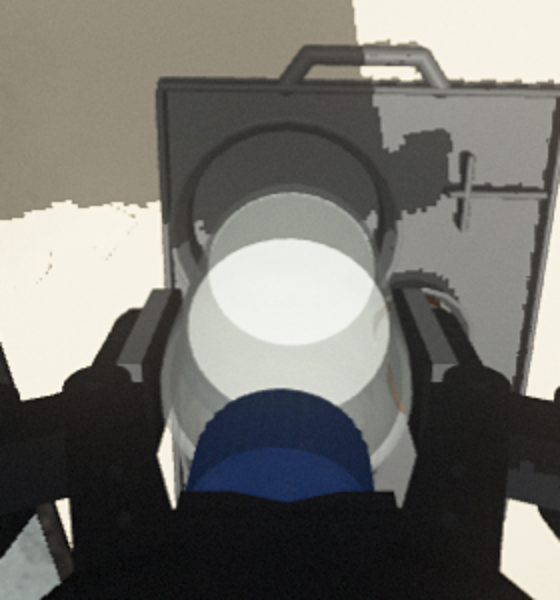

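>>> send_rows(
  steps=[
    [[-1,2.5,-9,0,0,0],[0,0,-10,0,0,0],[0,0,-10,0,0,0],[0,0,-5,0,0,0],[0,0,0,0,0,0]],
  ],
)

```text
time: 44.7
tool_pos: [0.5166, 0.035, 0.0539]
orientation: [-3.14, 0.001, -0.155]
ft_force: [-0.8, 0.1, -1.4]
gripper_width: 0.0534
```

>>> send_rows(
  steps=[
    [[0,0,-2,0,0,0],[0,0,-1.5,0,0,0],[0,0,-1,0,0,0],[0,0,0,0,0,0]],
  ],
)

```text
time: 45.2
tool_pos: [0.5172, 0.0351, 0.0515]
orientation: [-3.139, -0.001, -0.155]
ft_force: [0.2, 0.2, -1.4]
gripper_width: 0.0535
```

>>> send_rows(
  steps=[
    [[0,0,-1.5,0,0,0],[0,0,-1,0,0,0],[0,0,0,0,0,0]],
  ],
)

```text
time: 45.58
tool_pos: [0.5178, 0.0353, 0.0512]
orientation: [-3.139, -0.003, -0.155]
ft_force: [1.1, -0.3, -1.1]
gripper_width: 0.0536
```

>>> send_rows(
  steps=[
    [[0,0,0,0,0,0],[0,0,0,0,0,0],[0,0,0,0,0,0],[0,0,0,0,0,0],[0,0,0,0,0,0]],
  ],
  jaw=1,
)

```text
time: 46.2
tool_pos: [0.5186, 0.0354, 0.051]
orientation: [-3.138, -0.005, -0.155]
ft_force: [0.7, 0.1, -0.0]
gripper_width: 0.0852
```

>>> send_rows(
  steps=[
    [[0,0,30,0,0,0],[0,0,40,0,0,0],[0,0,40,0,0,0],[0,-10,35,0,0,0],[-3,-25,10,0,0,0],[-4,-50,0,0,0,0],[-4,-50,0,0,0,0],[-4,-50,0,0,0,0],[-4,-50,0,0,0,0],[-4,-50,0,0,0,0],[-4,-50,0,0,0,0],[-2,-40,0,0,0,0]],
  ],
)

```text
time: 47.7
tool_pos: [0.487, -0.348, 0.2115]
orientation: [-3.139, -0.007, -0.147]
ft_force: [0.3, 0.1, -0.1]
gripper_width: 0.0853
```

>>> send_rows(
  steps=[
    [[0,-20,0,0,0,0],[0,0,0,0,0,0],[0,0,0,0,0,0]],
  ],
)

```text
time: 48.08
tool_pos: [0.4857, -0.371, 0.2102]
orientation: [-3.138, -0.006, -0.152]
ft_force: [-0.2, 0.2, -0.8]
gripper_width: 0.0855
```

```bash
python3 - <<'E'
from h import *
for n in ['side','wrist']:
    c=cam(n); save(c,n+'19.png')
p=bot.sense();t=p['tool_pos'];print(t,p['orientation'],'tall',proj(c,[.483,-.371,.123]))
im=cv2.imread('pics/side19.png');cv2.imwrite('pics/side19c.png',cv2.resize(im[100:300,260:460],None,fx=3,fy=3))
E
```

```text
[ 0.48588783 -0.37063752  0.21037674] [-3.1381827  -0.00607399 -0.15126029] tall [[318.8542056  210.39986821]]
```

View pics/wrist19.png

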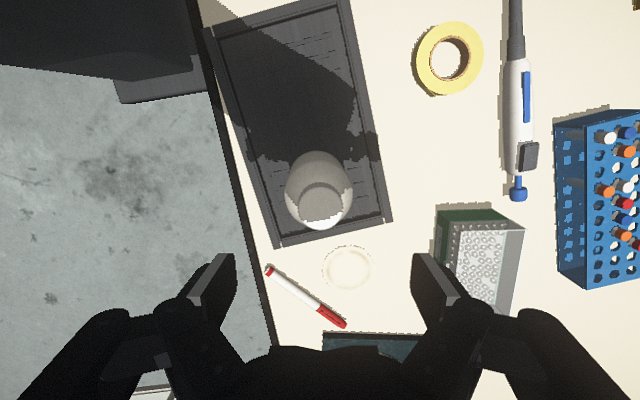

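View pics/side19c.png

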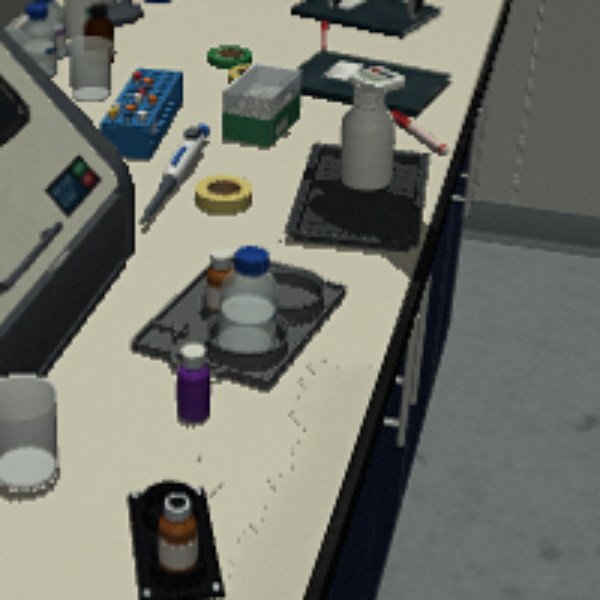

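The short bottle is back upright in its left seat. Next I fetch the tall bottle, whose cap is at (321,207).

>>> send_rows(
  steps=[
    [[-2,0,-35,0,0,0],[0,0,-35,0,0,0],[0,0,-35,0,0,0],[0,0,-20,0,0,0],[0,0,-10,0,0,0],[0,0,0,0,0,0],[0,0,0,0,0,0]],
  ],
)

```text
time: 49.05
tool_pos: [0.4874, -0.3643, 0.0763]
orientation: [-3.141, -0.012, -0.141]
ft_force: [-1.0, 0.4, 1.0]
gripper_width: 0.0854
```

>>> send_rows(
  steps=[
    [[-3,-6,-5,0,0.01,0],[0,0,-7,0,0,0],[0,0,-3,0,0,0],[0,0,0,0,0,0],[0,0,0,0,0,0]],
  ],
)

```text
time: 49.68
tool_pos: [0.4853, -0.3719, 0.0624]
orientation: [3.139, -0.005, -0.141]
ft_force: [0.7, 0.2, 0.7]
gripper_width: 0.0855
```

>>> send_rows(
  steps=[
    [[-1,2,-2,0,0.004,0],[0,0,0,0,0,0]],
  ],
)

```text
time: 49.92
tool_pos: [0.4842, -0.3697, 0.0604]
orientation: [3.138, -0.001, -0.141]
ft_force: [0.4, -0.0, 0.7]
gripper_width: 0.0854
```

>>> send_rows(
  steps=[
    [[0,0,0,0,0,0],[0,0,0,0,0,0],[0,0,0,0,0,0],[0,0,0,0,0,0],[0,0,0,0,0,0],[0,0,0,0,0,0]],
  ],
  jaw=-1,
  force=60,
)

```text
time: 50.68
tool_pos: [0.4844, -0.3696, 0.0612]
orientation: [3.138, -0.002, -0.141]
ft_force: [-0.1, 1.1, 1.2]
gripper_width: 0.0606
```

>>> send_rows(
  steps=[
    [[0,0,10,0,0,0],[0,0,20,0,0,0],[0,0,25,0,0,0],[0,0,15,0,0,0],[2,20,0,0,0,0],[2,34,0,0,0,0],[3,36,0,0,0,0],[3,36,0,0,0,0],[3,36,0,0,0,0],[3,36,0,0,0,0],[3,34,0,0,0,0],[3,24,0,0,0,0]],
  ],
)

```text
time: 52.18
tool_pos: [0.4988, -0.0967, 0.1255]
orientation: [-3.137, 0.013, -0.141]
ft_force: [0.5, -0.7, -1.7]
gripper_width: 0.0611
```

>>> send_rows(
  steps=[
    [[2,20,0,0,0,0],[2,10,0,0,0,0],[0,0,0,0,0,0],[0,0,0,0,0,0]],
  ],
)

```text
time: 52.68
tool_pos: [0.4995, -0.0614, 0.1231]
orientation: [-3.136, 0.019, -0.135]
ft_force: [0.3, 0.6, -2.7]
gripper_width: 0.0612
```

```bash
python3 - <<'E'
from h import *
for n in ['side','wrist']:
    c=cam(n); save(c,n+'20.png')
p=bot.sense();t=p['tool_pos'];print(t,p['orientation'],'sr',proj(c,[.503,-.0555,.026]),'tool',proj(c,[t[0],t[1],.026]))
im=cv2.imread('pics/side20.png');cv2.imwrite('pics/side20c.png',cv2.resize(im[100:300,260:460],None,fx=3,fy=3))
E
```

```text
[ 0.49963675 -0.06171978  0.12316209] [-3.13604318  0.01886659 -0.13559774] sr [[328.43878447 198.47630484]] tool [[325.34207411 206.20542373]]
```

View pics/wrist20.png

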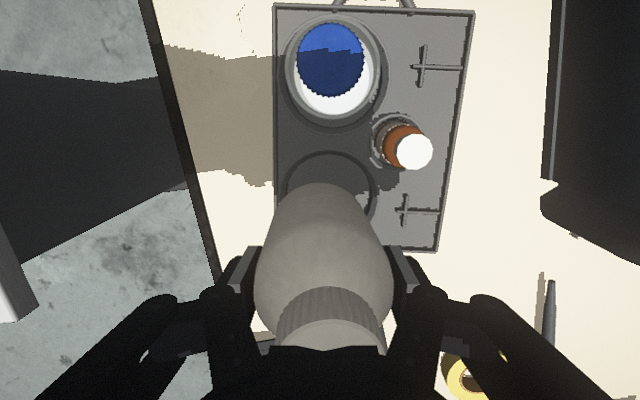

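View pics/side20c.png

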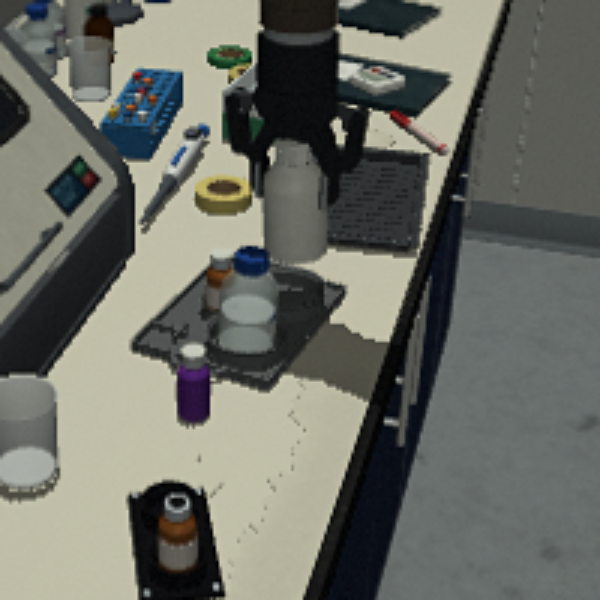

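>>> send_rows(
  steps=[
    [[3,7,0,0,-0.016,-0.015],[0,0,-10,0,0,0],[0,0,-12,0,0,0],[0,0,0,0,0,0],[0,0,0,0,0,0]],
  ],
)

```text
time: 53.4
tool_pos: [0.5023, -0.0556, 0.099]
orientation: [-3.134, 0.003, -0.154]
ft_force: [0.3, -1.1, -2.4]
gripper_width: 0.0609
```

```bash
python3 - <<'E'
from h import *
c=cam('wrist'); save(c,'wrist21.png')
p=bot.sense();t=p['tool_pos'];print(t,p['orientation'],'tool at mouth',proj(c,[t[0],t[1],.026]))
im=cv2.imread('pics/wrist21.png');cv2.imwrite('pics/wrist21c.png',cv2.resize(im[100:400,180:460],None,fx=2,fy=2))
E
```

```text
[ 0.50216824 -0.05565546  0.0989227 ] [-3.13385513  0.00326382 -0.1544235 ] tool at mouth [[323.02038963 216.3806099 ]]
```

View pics/wrist21c.png

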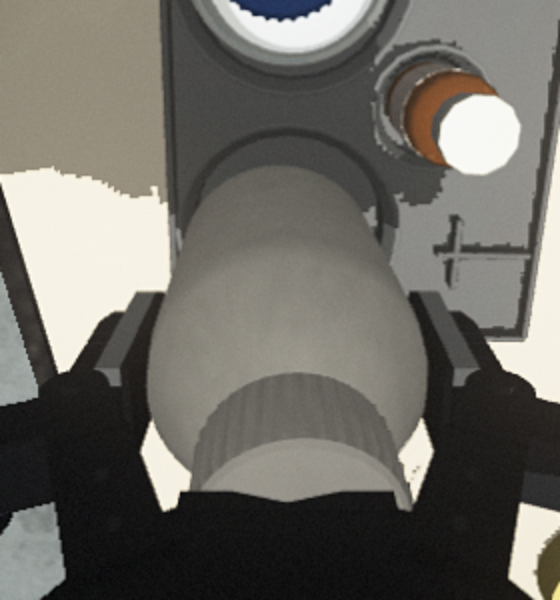

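>>> send_rows(
  steps=[
    [[1,0,-9,0,0,0],[0,0,-10,0,0,0],[0,0,-8,0,0,0],[0,0,-3,0,0,0],[0,0,0,0,0,0]],
  ],
)

```text
time: 54.08
tool_pos: [0.5033, -0.0556, 0.0667]
orientation: [-3.134, 0.003, -0.154]
ft_force: [-0.5, -0.2, -2.2]
gripper_width: 0.0611
```

>>> send_rows(
  steps=[
    [[0,0,-2,0,0,0],[0,0,-1.5,0,0,0],[0,0,-1,0,0,0],[0,0,0,0,0,0]],
  ],
)

```text
time: 54.58
tool_pos: [0.504, -0.0552, 0.0646]
orientation: [-3.133, 0.001, -0.154]
ft_force: [-0.5, 0.3, -2.0]
gripper_width: 0.0609
```

>>> send_rows(
  steps=[
    [[0,0,-1.5,0,0,0],[0,0,-1,0,0,0],[0,0,0,0,0,0]],
  ],
)

```text
time: 54.95
tool_pos: [0.5044, -0.0547, 0.0644]
orientation: [-3.132, -0.001, -0.154]
ft_force: [-0.1, -1.1, -0.9]
gripper_width: 0.0608
```

>>> send_rows(
  steps=[
    [[0,0,0,0,0,0],[0,0,0,0,0,0],[0,0,0,0,0,0],[0,0,0,0,0,0],[0,0,0,0,0,0]],
  ],
  jaw=1,
)

```text
time: 55.58
tool_pos: [0.5056, -0.0548, 0.0644]
orientation: [-3.131, -0.003, -0.154]
ft_force: [-0.2, 0.4, -0.4]
gripper_width: 0.0855
```

>>> send_rows(
  steps=[
    [[0,0,30,0,0,0],[0,0,40,0,0,0],[0,0,40,0,0,0],[0,0,35,0,0,0],[-20,-15,15,0,0,0],[-30,-40,0,0,0,0],[-30,-50,0,0,0,0],[-30,-50,0,0,0,0],[-20,-50,0,0,0,0],[0,-30,0,0,0,0],[0,0,0,0,0,0],[0,0,0,0,0,0]],
  ],
)

```text
time: 57.08
tool_pos: [0.3701, -0.2953, 0.2298]
orientation: [-3.133, -0.006, -0.151]
ft_force: [-0.3, 0.0, -0.5]
gripper_width: 0.0858
```

```bash
python3 - <<'E'
from h import *
for n in ['side','top']:
    c=cam(n); save(c,n+'22.png')
im=cv2.imread('pics/side22.png');cv2.imwrite('pics/side22c.png',cv2.resize(im[140:300,230:420],None,fx=3.7,fy=3.7,interpolation=cv2.INTER_CUBIC))
im=cv2.imread('pics/top22.png');cv2.imwrite('pics/top22c.png',cv2.resize(im[140:255,210:390],None,fx=4.4,fy=4.4,interpolation=cv2.INTER_CUBIC))
print(bot.sense()['tool_pos'],bot.sense()['time'])
E
```

```text
[ 0.37046491 -0.29485272  0.2298567 ] 57.175
```

View pics/side22c.png

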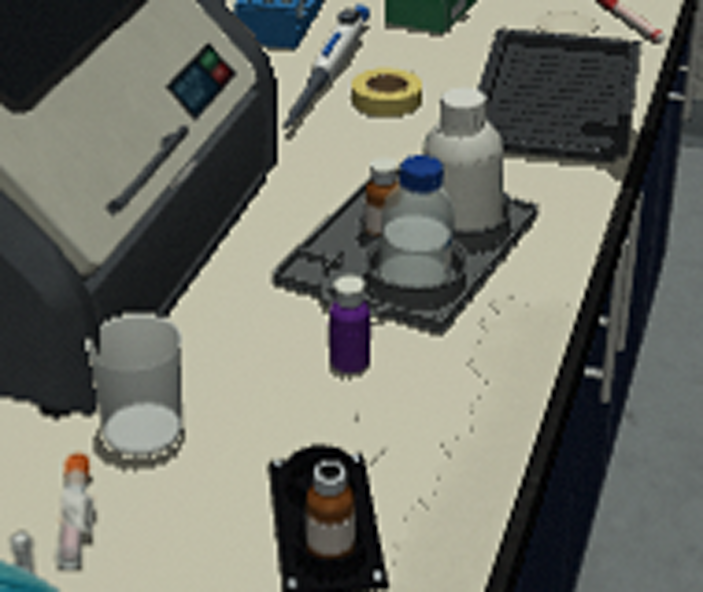

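View pics/top22c.png

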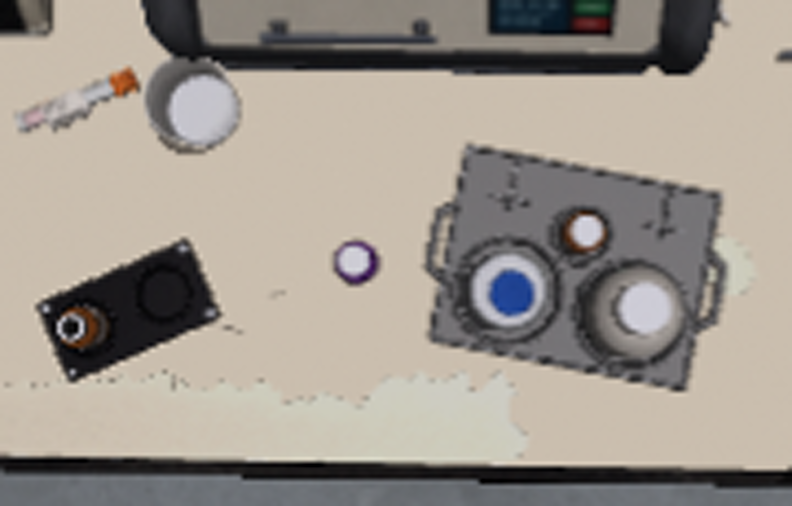

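Final pictures match the start. In the top crop the blue cap is at (510,291), against (512,295) before. The tall cap is at (645,308), against (648,306). Both are about 3 mm off. The beaker, tape roll, swab and look-alikes have not moved. I hand in.

```bash
python3 -c "
from cell import job,bot
s=bot.sense();print(abs(s['qd']).max());print(job.sign_off())"
```

```text
0.010812823512475653
the job is handed in; nothing more can be done
None
```

I finished the whole sequence and handed it in at about 57 s of the 136 s allowed. The hand-in reports no verdict, so the results below are from my own checks.

**What I did:** I set the tall bottle and then the short one in the drip tray. I moved the used vial to the free cup of the stand and the fresh vial into the tray seat it left. Then I put the short and the tall bottle back in their own seats.

**Last checks, from the final top and side views:**
- **Bottles:** both are upright in their old seats, with caps about 3 mm from where they started (limit 12 mm).
- **Vials:** both are upright in their seats. I released each within about 0.3 mm of floor height with no side force, and each was aligned by eye to within about 2 mm of centre.
- **Bystanders:** the beaker, the swab tube, the tape roll and the purple vial look unmoved. I did not check the orange bottle in the final crops, but the arm never went near it at low height.
- **Robot:** the gripper is open and clear of everything.

**What disagreed:** the wrist and top cameras differed by 2–3 mm in general, and by 6 mm at the tall bottle's cap before the first grasp. I relied on the wrist view for the final alignment of each seat.

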